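Tilt the bead pan and scoop the milling balls into the dish

ROBOT

A 6-joint arm with a two-finger parallel gripper is mounted at the origin on a cart in front of the work surface, level with it; the furniture and walls round the work are solid. World frame = base frame: x ahead of the robot, y to its left, z up, the work surface at z = 0. Lengths are in m, angles in rad, forces in N, time in s.
With the tool pointing down it reaches from about 0.3 to 0.775 m from the base axis. Payload 14.6 kg.
Tool frame: the origin (TCP) lies midway between the tips of the shut fingers; the grasp point (between the pads) lies 19 mm behind it (ctrl.pinch_z is the distance from the TCP to the grasp point, in m); z points along the fingers, y is the line along which they close (so a half turn about z gives the same grasp; the last joint's range is limited). The gripper opens to 94 mm and grips with 3 to 60 N. Pads are 16 mm wide; open, the fingers measure 119 mm over their backs; the gripper's body (75 mm by 177 mm) begins 78 mm behind the grasp point.
Start: joints at [1.129, 0.3, 1.521, -0, 1.321, -0.067], TCP at [0.201, 0.512, 0.205] pointing down, gripper open.
Joint ranges: [-3.03, 3.03], [-0.79, 2.21], [0.23, 2.52], [-1.04, 4.18], [0, 3.07], [-2.55, 2.55]. Speed limits (rad/s): [2.22, 2.22, 2.57, 3.14, 3.14, 3.14].

INTERFACE

Orientations are given as [roll, pitch, yaw] about the fixed x, y, z axes, in that order (R = Rz(yaw) Ry(pitch) Rx(roll)).
In Python, from station import ctrl gives the robot as it stands.
- The arm moves only by the tool jog_arm, never from a script. Its argument "motion" is a list of rows, each a list of 7 numbers: the shift along the tool's x, y, z in m, then the turn, a rotation vector about the tool's x, y, z in rad, then the opening, from -1 (shut) to 1 (fully open). In form: [[tx, ty, tz, rx, ry, rz, gripper], ...]. A call has 1 to 5 rows; each row shifts and turns the commanded pose from where the row before left it, along the tool's axes as they then stand; what a row does not reach is not made up. A row lasts 1/10 s, in which the tool goes at most 50 mm and 8.59 degrees, less where a joint would pass 70% of its speed; a pose out of reach is approached as far as the arm can. A call is refused whole if a number of a shift passes 0.05 or a number of a turn 0.15, either way. A call with a gripper value outside its range is refused whole. The fingers move at their own pace and stop on an object; "squeeze" is the grip in N (left out, the last holds). Time passes only in rows, so rows that do not move let the fingers close. It gives the time, the measured TCP pose, the force, the opening and the grip force at its end, in the units of the state.
- ctrl.get_obs(): the state, without advancing time (a new reading comes with each control period).
- ctrl.camera(name): name is "scene" or "top" or "wrist"; returns the picture (384x512x3 uint8, red, green, blue); there is no depth.
- ctrl.camera_model(name): a dict with "intrinsics" (3x3 intrinsics, pixels), "rvec" (rotation vector, rad) and "tvec" (3), from world to camera coordinates, as OpenCV has them. Camera axes: x right, y down, z forward; pixel columns grow to the right and rows downward; lengths in m; the calibration is good to about 2 mm. A picture is of the moment at which its call begins: read the wrist's pose just before it. camera_model takes no time and is no camera call; for the wrist camera it gives the pose at the moment of the call.
- ctrl.hand_in(): hands the job in; it is judged then, once.
The state is a dict: "time_s": time; "qpos": joint angles; "joint_vel": joint speeds; "tau": joint torques, N m; "ee_pos": TCP position; "eef_rot": TCP orientation; "force": force on the tool from outside, world axes, zero at the start; "moment": the same for the moment, N m; "grip_width": finger opening in m; "grip_force": force on a finger pad.
Only numpy, scipy, OpenCV 4.12 (cv2) and the standard library are available. Lean on these libraries where they do the work, as an engineer would, in place of code of your own. Each camera call takes 0.05 s, during which the arm holds its last target. There are 200 camera calls.

TASK

Lift the wide end of the shallow metal pan by its bar until the pan reaches its upper stop, and let go, so that the five white balls run together in the narrow end. Then take the metal scoop by its black upright grip, scoop all five balls out together in one go, tip them into the white dish, and stand the scoop back on the bench, flat on its bottom and clear of the pan and the dish. Do not disturb the jars, the vial or the beaker standing round about.

Things in the scene. Friction and masses are not known exactly. Their poses are not given: they have to be found in the camera images.
- pan (a joint): hinge of the shallow dark steel pan on its low fixed stand, rad. 0 = down, floor sloping 0.045 rad down to the wide end; grows as the wide end is lifted; upper stop 0.33, floor sloping 0.285 rad down to the narrow end. Hinge line: level, along the pan's y, through pan_pocket. Stiff hinge: the pan stays where it is left; lifting the bar takes about 8 N, pushing it down 4 N
- stand: fixed grey foot of the pan; origin on the bench under its middle, 100 mm from the hinge line; x along the pan to the wide end, z up. The pan on it is 206 mm long and 156 mm wide outside; walls 28 mm high, 56 mm at the narrow end (its slanting corners 50 mm). A 45 degree cove fills the foot of the narrow end's wall up to x=11 mm, so the scoop's lip slides down the floor to about x=12 mm, then up the cove to x=4 mm, z=10 mm
- pan_pocket (a point): on the pan's floor, middle of the foot of the narrow end's wall, 34 mm above the bench; the narrow end is the one nearer the robot. Pan's axes, tilting with it: x up the floor to the wide end, y across, z square to the floor. Two guide walls narrow the floor: clear width 40 mm at x=0, 77 at x=18 mm, 79 at x=58, widening to 150 at x=125; wide end's wall at x=200 mm. See stand too
- pan_bar (a point): middle of the round steel lifting bar (10 mm thick, 84 mm long along the pan's y, a post at each end) over the wide end's wall, at x=203.5, z=56 mm from pan_pocket in the pan's axes; 23 mm free between bar and wall. Axes of the pan. To be pinched from above, a finger on either side along x
- ball0_center (a point): centre of white ceramic milling ball 0, 15 mm across, 10 g; all five lie loose at the wide end of the pan at the start
- ball1_center (a point): centre of white ceramic milling ball 1, 15 mm across, 10 g; all five lie loose at the wide end of the pan at the start
- ball2_center (a point): centre of white ceramic milling ball 2, 15 mm across, 10 g; all five lie loose at the wide end of the pan at the start
- ball3_center (a point): centre of white ceramic milling ball 3, 15 mm across, 10 g; all five lie loose at the wide end of the pan at the start
- ball4_center (a point): centre of white ceramic milling ball 4, 15 mm across, 10 g; all five lie loose at the wide end of the pan at the start
- scoop_grip (a point): holding point on the upright black grip of the loose metal scoop (120 g), 92 mm above its flat underside. Scoop's axes: x back from the mouth (the mouth looks to -x), y across, z up the grip. Grip: bar 18 mm (x) by 14 mm (y), 50 to 112 mm above the underside, on a steel post of like section. It stands on its underside at the start, mouth roughly towards the robot
- scoop_lip (a point): middle of the scoop's front edge, at the underside; 65 mm in front of and 92 mm below scoop_grip. Axes of the scoop. Underside: flat plate 66 mm wide, 2 mm thick, from this lip to 74 mm behind it; its front corners are cut off by 13 mm at 45 degrees. Side walls 22 mm high, beginning 15 mm behind the lip; back wall 28 mm high, its inner face 54 mm behind the lip
- scoop_in (a point): middle of the scoop's inner floor, 29 mm behind the lip, 2 mm above the underside. Axes of the scoop
- dish_in (a point): middle of the inner floor of the loose round white porcelain dish (350 g), 4 mm above the bench. Outside diameter 122 mm, inside 116 mm at the rim, 42 mm high. It stands to the right of the pan, as does the scoop; which of the two is nearer to the pan changes
- hdpe_jar: bystander: translucent jar with white lid, 57 mm across, 98 mm high; origin in the middle of its underside
- beaker_small: bystander: glass beaker with pouring lip, 72 mm across, 85 mm high; origin in the middle of its underside
- vial_blackcap: bystander: small glass vial with black cap, 32 mm across, 50 mm high; origin in the middle of its underside
- powder_jar: bystander: small white-lidded jar, 52 mm across, 82 mm high; origin in the middle of its underside
Not all that is in view belongs to the job. What is shaped like the part that bears scoop_grip but green is not meant.

How it is judged:
On the way, in this order (a step that is already met when the one before it is completed fails the run):
1. the pan is tilted to its upper stop (joint above 0.27 rad) and all five balls lie in its narrow end (within 65 mm of the pocket point) (value of joint pan above 0.27 rad and distance between each of ball0_center, ball1_center, ball2_center, ball3_center, ball4_center and pan_pocket below 0.065 m), for 0.2 s.
2. all five balls are in the scoop (within 40 mm of the middle of its floor), lifted clear of the pan (scoop floor more than 85 mm above the bench) (height (world z) of scoop_in above 0.085 m and distance between each of ball0_center, ball1_center, ball2_center, ball3_center, ball4_center and scoop_in below 0.04 m), for 0.2 s.
3. all five balls are in the dish (horizontal distance between each of ball0_center, ball1_center, ball2_center, ball3_center, ball4_center and dish_in below 0.052 m and height (world z) of each of ball0_center, ball1_center, ball2_center, ball3_center, ball4_center below 0.045 m), for 0.2 s.
At the end, for the whole second after the job is handed in: All five balls rest in the dish (centres within 52 mm of its middle, below 45 mm); the dish stands upright on the bench; the scoop stands released on its underside on the bench (lip under 6 mm up, grip within 0.1 rad of upright), its floor's middle over 90 mm from the dish's (all of step 3 and linear speed of each of ball0, ball1, ball2, ball3, ball4 below 0.05 m/s and height (world z) of scoop_lip below 0.006 m and angle between each of scoop_grip, dish_in's own z axis and vertical below 0.1 rad and linear speed of scoop below 0.02 m/s and horizontal distance between scoop_in and dish_in above 0.09 m and height (world z) of dish_in below 0.008 m); the robot touches nothing.
It fails at once if the translucent jar is moved more than 30 mm (distance of hdpe_jar from where it was at the start of the episode above 0.03 m).
It fails at once if the beaker is moved more than 30 mm (distance of beaker_small from where it was at the start of the episode above 0.03 m).
It fails at once if the vial is moved more than 30 mm (distance of vial_blackcap from where it was at the start of the episode above 0.03 m).
It fails at once if the small white-lidded jar is moved more than 30 mm (distance of powder_jar from where it was at the start of the episode above 0.03 m).
It also fails if it takes over 72 s, if anything falls off the work surface, if the arm or the gripper's body presses on something with over 40 N, if the wrist force passes 120 N, or if a joint passes its speed limit or range.

## Working session

There is one attempt and no reset: what is moved stays moved. The work goes in short steps, Python scripts to look and compute and a tool call to move; the robot and the scene stay as the last step left them, time stands still between calls to the robot, and variables do not carry over. Pictures are saved under pics/ and viewed, at most 10 in all, crops included, and the job is handed in when it is done.

Besides the shell and the picture viewer there is one more tool, called after "Request:" by a JSON object that holds its "op" and its "data", one argument or row to a line. jog_arm: Moves the arm, as the interface text tells. Its arguments: {"type":"object","properties":{"motion":{"type":"array"},"squeeze":{"type":"number"}},"required":["motion"]}

```bash
ls; mkdir -p pics
python3 - <<'E'
from station import ctrl
import cv2,numpy as np
for n in("scene","top"):
    im=ctrl.camera(n)[:,:,::-1]; cv2.imwrite(f"pics/{n}0.png",cv2.resize(im,(800,600),interpolation=cv2.INTER_CUBIC))
    m=ctrl.camera_model(n); print(n,m)
print(ctrl.get_obs())
E
```

```text
pics
scene {'intrinsics': array([[395.96431768,   0.        , 261.97365164],
       [  0.        , 395.96431768, 193.49370111],
       [  0.        ,   0.        ,   1.        ]]), 'rvec': array([ 2.25750629, -0.75205094,  0.32188   ]), 'tvec': array([-0.46605196,  0.27186734,  1.13381483])}
top {'intrinsics': array([[374.46183748,   0.        , 262.11955411],
       [  0.        , 374.46183748, 194.6791581 ],
       [  0.        ,   0.        ,   1.        ]]), 'rvec': array([ 2.18474854, -2.03917881,  0.20726878]), 'tvec': array([-0.05812702,  0.54352875,  1.25487711])}
{'time_s': 0.1, 'qpos': array([ 1.12939246e+00,  3.00402299e-01,  1.52151168e+00, -8.41934159e-06,
        1.32067219e+00, -6.66267885e-02]), 'joint_vel': array([ 0.0003096 , -0.00104555, -0.00196277,  0.00018232,  0.00025545,
       -0.00069161]), 'tau': array([ 2.98227515e-04, -5.32640183e+01, -3.53288305e+01,  7.09050894e-02,
        2.35149404e-02, -8.94491478e-06]), 'ee_pos': array([0.20125775, 0.51161247, 0.20495342]), 'eef_rot': array([-3.14060081e+00, -5.80080719e-05,  2.76681763e+00]), 'force': array([ 0.08830133, -0.17736501,  0.29050144]), 'moment': array([ 0.0193383 , -0.03871481, -0.02129699]), 'grip_force': 0.0, 'grip_width': 0.09373948366432701}
```

View pics/scene0.png

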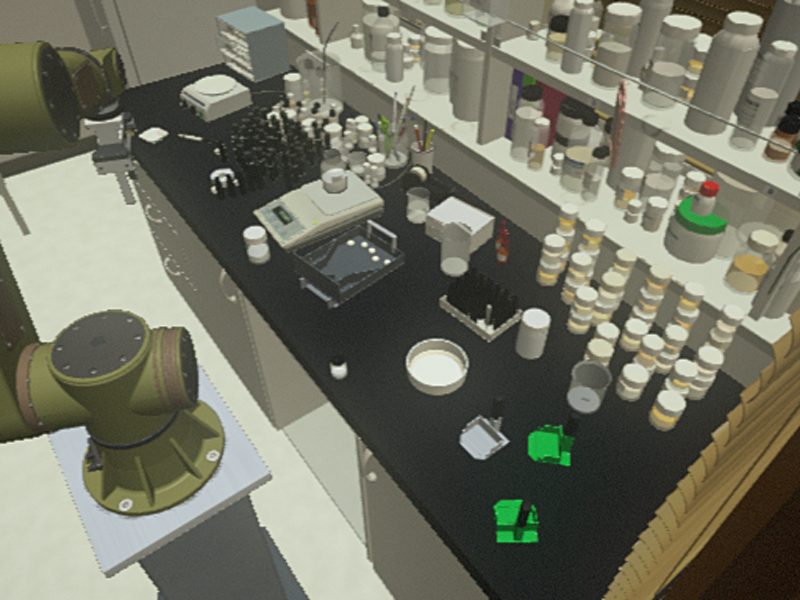

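View pics/top0.png

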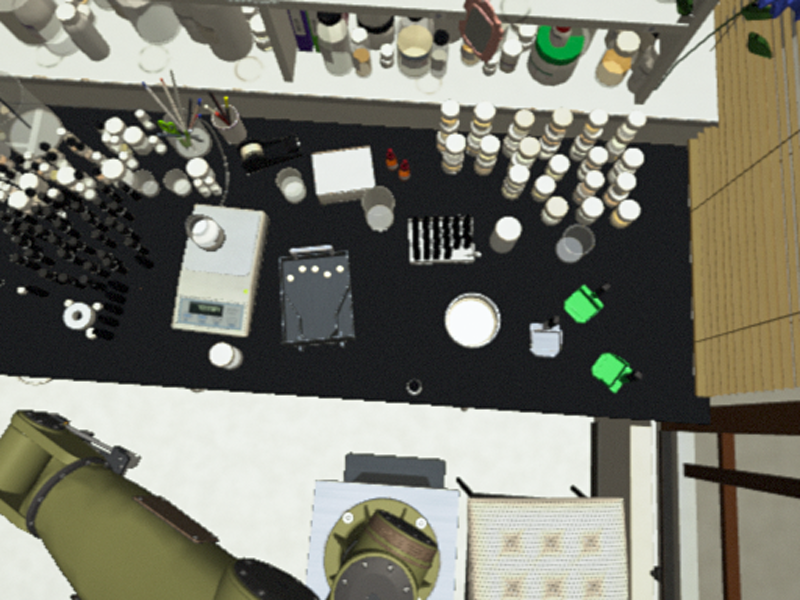

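The scene view shows the layout. In the 800x600 top view the pan is at (315,300) with its bar at (311,250). The balls lie along row 270, the dish is at (472,320) and the metal scoop at (545,340). I'll enlarge the pan and the scoop.

Run:
```python
import cv2,numpy as np
from station import ctrl
t=ctrl.camera("top")[:,:,::-1]; cv2.imwrite("pics/topraw.png",t)
a=cv2.resize(t[150:230,170:234],None,fx=6,fy=6,interpolation=cv2.INTER_CUBIC) #x170 y150
b=cv2.resize(t[180:240,280:346],None,fx=6,fy=6,interpolation=cv2.INTER_CUBIC)
o=np.zeros((480,790,3),np.uint8);o[:480,:384]=a;o[:360,394:790]=b;cv2.imwrite("pics/crop1.png",o)
```

```text
(no output)
```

View pics/crop1.png

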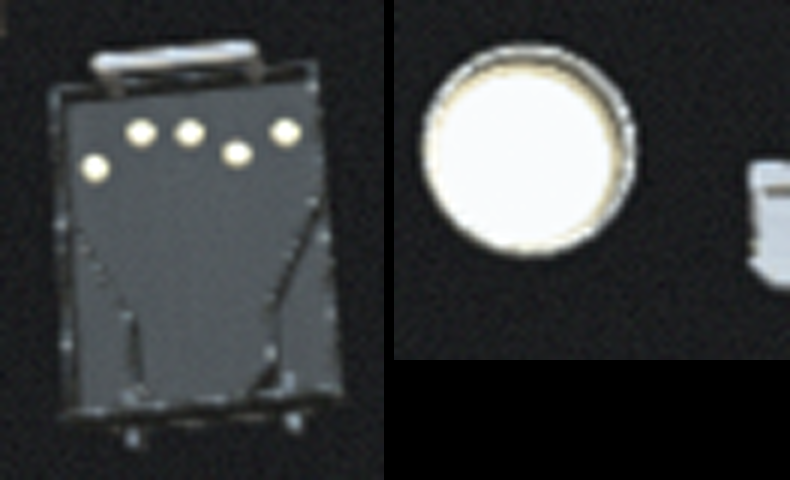

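Left crop: bar ends at (95,62) and (255,50), pan corners at (70,418), (340,395), (55,88) and (315,65). Right crop: dish rim centre at (529,150). The scoop is cut off at the edge.

```bash
cat > h.py <<'E'
import cv2,numpy as np
from scipy.spatial.transform import Rotation as Ro
from station import ctrl
def px2w(cam,u,v,z,m=None):
    m=m or ctrl.camera_model(cam); R=cv2.Rodrigues(np.array(m["rvec"]))[0]; t=np.array(m["tvec"])
    d=R.T@np.linalg.inv(m["intrinsics"])@[u,v,1]; c=-R.T@t
    return c+d*(z-c[2])/d[2]
def w2px(cam,P,m=None):
    m=m or ctrl.camera_model(cam)
    return cv2.projectPoints(np.array(P,float).reshape(-1,3),np.array(m["rvec"]),np.array(m["tvec"]),m["intrinsics"],None)[0][:,0]
E
python3 - <<'E'
from h import *
np.set_printoptions(precision=4,suppress=True)
f=lambda X,Y,ox=170,oy=150:((X+.5)/6-.5+ox,(Y+.5)/6-.5+oy)
for n,X,Y,z in [("barL",95,62,.083),("barR",255,50,.083),("bar",175,56,.083),("nl",70,418,.09),("nr",340,395,.09),("wl",55,88,.053),("wr",315,65,.053)]:
    print(n,px2w("top",*f(X,Y),z))
print("dish",px2w("top",*f(135,149.5,280,180),.042))
t=cv2.imread("pics/topraw.png"); s=ctrl.camera("scene")[:,:,::-1]
a=cv2.resize(t[190:240,320:370],None,fx=8,fy=8,interpolation=cv2.INTER_CUBIC)
b=cv2.resize(s[245:310,280:330],None,fx=8,fy=8,interpolation=cv2.INTER_CUBIC)
o=np.zeros((520,800,3),np.uint8);o[:400,:400]=a;o[:,400:]=b;cv2.imwrite("pics/crop2.png",o)
E
```

```text
barL [0.6454 0.2543 0.083 ]
barR [0.6591 0.1623 0.083 ]
bar [0.6523 0.2083 0.083 ]
nl [0.4364 0.244  0.09  ]
nr [0.4598 0.0945 0.09  ]
wl [0.6365 0.2832 0.053 ]
wr [0.6613 0.1306 0.053 ]
dish [ 0.5234 -0.1629  0.042 ]
```

View pics/crop2.png

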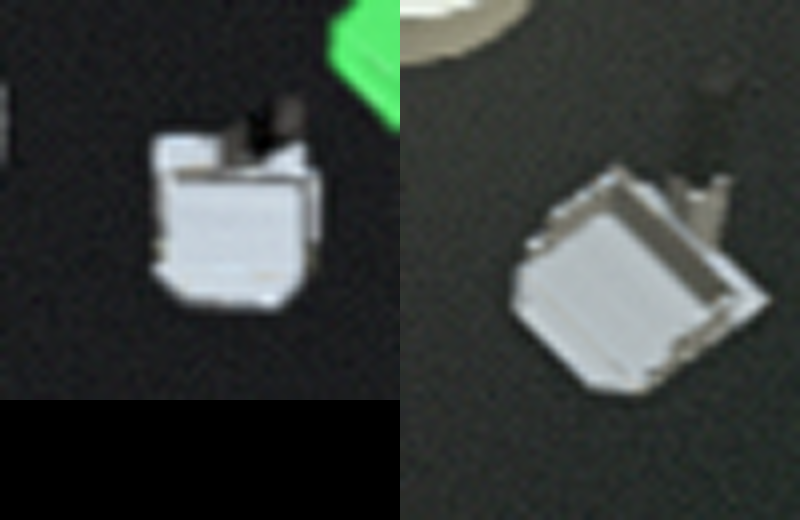

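Crop 2 shows the silver scoop. In the top crop (8x, origin 320,190) the lip corners are at (185,302) and (270,310), and the side corners at (155,270) and (310,268). In the scene crop the lip corners are at (515,305) and (585,388), and the rear corners at (768,298) and (620,165). I'll fit its pose from these.

Run:
```python
from h import *
from scipy.optimize import least_squares
np.set_printoptions(precision=4,suppress=True)
T=[((185,302),(-65,20)),((155,270),(-52,33)),((270,310),(-65,-20)),((310,268),(-52,-33)),((155,137),(9,33))]
S=[((515,305),(-65,20)),((585,388),(-65,-20)),((645,392),(-52,-33)),((768,298),(9,-33)),((518,265),(-52,33)),((620,165),(9,33))]
g=lambda L,ox,oy,k:(np.array([[(a[0]-k+.5)/8-.5+ox,(a[1]+.5)/8-.5+oy] for a,_ in L]),np.array([[b[0],b[1],0] for _,b in L])/1e3)
tp,tm=g(T,320,190,0); sp,sm=g(S,280,245,400)
def res(p,which=3):
    R=Ro.from_euler("z",p[2]).as_matrix(); o=np.array([p[0],p[1],0]); r=[]
    if which&1:r.append((w2px("top",tm@R.T+o)-tp).ravel())
    if which&2:r.append((w2px("scene",sm@R.T+o)-sp).ravel())
    return np.concatenate(r)
for w in(3,1,2):
    s=least_squares(res,[.52,-.3,0],args=(w,)); print(w,s.x,np.abs(s.fun).max()); 
    if w==3: print(s.fun.reshape(-1,2))
```

```text
3 [ 0.5243 -0.3354  0.0504] 1.4380263982494057
[[ 0.6983  0.0097]
 [ 0.7372  0.3338]
 [ 1.2363 -0.784 ]
 [-0.2543  0.9232]
 [ 0.3504  0.2094]
 [-0.4217  0.03  ]
 [ 0.419  -0.9992]
 [-0.6237 -0.9689]
 [-1.1446 -0.9897]
 [-0.5944 -0.3591]
 [ 1.438   1.0785]]
1 [ 0.5246 -0.3339  0.04  ] 0.8993092141081149
2 [ 0.5238 -0.3363  0.0621] 1.4035096131986506
```

```bash
cat >> h.py <<'E'
def Rd(yaw,pitch=0.,ax=None):
    "tool down, yaw; then pitch about the world horizontal axis at angle ax"
    R=Ro.from_euler("xyz",[np.pi,0,yaw])
    return Ro.from_rotvec(pitch*np.array([np.cos(ax),np.sin(ax),0]))*R if ax is not None else R
def now():
    o=ctrl.get_obs(); return np.array(o["ee_pos"]),Ro.from_euler("xyz",o["eef_rot"])
def plan(wps,grip,start=None):
    "wps: (pos,Rot,nrows); prints rows in tool axes, rounded, errors carried on"
    p,R=start or now(); out=[]; n0=0
    for P,Q,n in wps:
        p0,R0=p,R; P=np.array(P); rv=(R0.inv()*Q).as_rotvec(); a,b=p0.copy(),R0
        for i in range(1,n+1):
            tp=a+(P-a)*i/n; tR=b*Ro.from_rotvec(rv*i/n)
            t=np.round(R.inv().apply(tp-p),4); w=np.round((R.inv()*tR).as_rotvec(),3)
            out.append([float(x)+0. for x in [*t,*w]]+[grip]); p=p+R.apply(t); R=R*Ro.from_rotvec(w)
    for i in range(0,len(out),5): print(str(out[i:i+5]).replace(" ",""))
    return p,R
E
python3 - <<'E'
from h import *
y=1.73; R=Rd(y)
plan([((.35,.25,.205),R,8),((.652,.208,.16),R,7)],1)
E
```

```text
[[-0.0293,-0.0236,0.0,0.0,0.0,0.13,1],[-0.0321,-0.0197,0.0001,0.0,0.0,0.129,1],[-0.0343,-0.0153,0.0,0.0,0.0,0.13,1],[-0.0361,-0.0108,0.0,0.0,0.0,0.129,1],[-0.0371,-0.006,0.0001,0.0,0.0,0.13,1]]
[[-0.0376,-0.0012,0.0,0.0,0.0,0.13,1],[-0.0375,0.0037,0.0,0.0,0.0,0.129,1],[-0.0366,0.0085,0.0,0.0,0.001,0.13,1],[-0.0128,0.0416,0.0064,0.0,0.0,0.0,1],[-0.0127,0.0417,0.0064,0.0,0.0,0.0,1]]
[[-0.0128,0.0416,0.0064,0.0,0.0,0.0,1],[-0.0127,0.0417,0.0064,0.0,0.0,0.0,1],[-0.0128,0.0416,0.0065,0.0,0.0,0.0,1],[-0.0127,0.0417,0.0064,0.0,0.0,0.0,1],[-0.0128,0.0416,0.0064,0.0,0.0,0.0,1]]
```

Request:
{"op": "jog_arm", "data": {
  "motion": [
    [-0.029, -0.024, 0, 0, 0, 0.13, 1],
    [-0.032, -0.02, 0, 0, 0, 0.13, 1],
    [-0.034, -0.015, 0, 0, 0, 0.13, 1],
    [-0.036, -0.011, 0, 0, 0, 0.13, 1],
    [-0.037, -0.006, 0, 0, 0, 0.13, 1]
  ]
}}

```text
time_s: 0.7
ee_pos: [0.2936, 0.3468, 0.2054]
eef_rot: [3.142, 0.0, 2.112]
force: [0.2, 0.4, -0.4]
grip_width: 0.094
grip_force: 0.0
```

Request:
{"op": "jog_arm", "data": {
  "motion": [
    [-0.038, -0.001, 0, 0, 0, 0.13, 1],
    [-0.037, 0.004, 0, 0, 0, 0.13, 1],
    [-0.036, 0.008, 0, 0, 0, 0.127, 1],
    [-0.013, 0.042, 0.006, 0, 0, 0, 1],
    [-0.013, 0.042, 0.006, 0, 0, 0, 1]
  ]
}}

```text
time_s: 1.2
ee_pos: [0.4371, 0.2373, 0.1939]
eef_rot: [3.14, -0.0, 1.729]
force: [-0.5, 0.9, -0.3]
grip_width: 0.0939
grip_force: 0.0
```

Request:
{"op": "jog_arm", "data": {
  "motion": [
    [-0.013, 0.042, 0.006, 0, 0, 0, 1],
    [-0.013, 0.042, 0.006, 0, 0, 0, 1],
    [-0.013, 0.042, 0.006, 0, 0, 0, 1],
    [-0.013, 0.042, 0.006, 0, 0, 0, 1],
    [-0.013, 0.042, 0.006, 0, 0, 0, 1]
  ]
}}

```text
time_s: 1.7
ee_pos: [0.6548, 0.2068, 0.1628]
eef_rot: [-3.141, 0.0, 1.73]
force: [-0.2, 0.3, 0.9]
grip_width: 0.0937
grip_force: 0.0
```

Run:
```python
from h import *
p,R=now(); print(p,R.as_euler("xyz"),ctrl.get_obs()["time_s"])
m=ctrl.camera_model("wrist"); im=ctrl.camera("wrist")[:,:,::-1]
cv2.imwrite("pics/w1.png",im); print(m); print(w2px("wrist",[(.652,.208,.081),(.449,.1755,.034)],m))
```

```text
[0.65476672 0.20682309 0.1627855 ] [-3.14120316e+00  2.35228555e-05  1.72964274e+00] 1.7
{'intrinsics': array([[277.71695144,   0.        , 255.92293944],
       [  0.        , 277.71695144, 190.3824924 ],
       [  0.        ,   0.        ,   1.        ]]), 'rvec': array([-2.84050969, -0.22575621, -0.0338297 ]), 'tvec': array([-0.67907376,  0.07869727,  0.37933443])}
[[253.50851969 194.46595198]
 [ 73.95240031 182.04697231]]
```

View pics/w1.png

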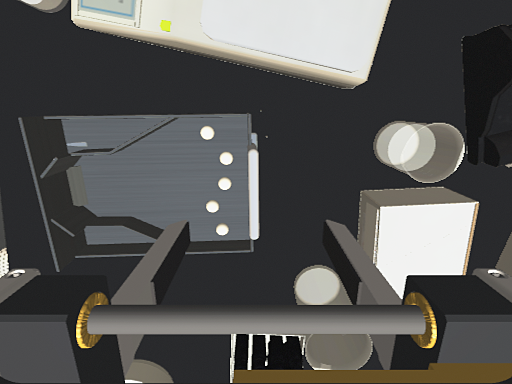

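Wrist view: the bar runs vertically in the image, centred at (253.5,193), within 1–2 px of the prediction. The five balls lie beside it at columns 207–226, and nothing is below the fingers. Lowering and pinching.

Run:
```python
from h import *
plan([((.652,.208,.062),Rd(1.73),5)],0)
```

```text
[[0.0008,-0.0012,0.0194,-0.001,0.0,-0.001,0],[0.0009,-0.0011,0.0194,0.0,0.0,0.0,0],[0.0008,-0.0012,0.0195,-0.001,0.001,-0.001,0],[0.0009,-0.0012,0.0194,0.0,0.0,0.0,0],[0.0008,-0.0012,0.0194,-0.001,0.0,-0.001,0]]
```

Request:
{"op": "jog_arm", "data": {
  "motion": [
    [0.001, -0.001, 0.0195, 0, 0, 0, 0],
    [0.001, -0.001, 0.0195, 0, 0, 0, 0],
    [0.001, -0.001, 0.0195, 0, 0, 0, 0],
    [0.001, -0.001, 0.019, 0, 0, 0, 0],
    [0, -0.001, 0.019, 0, 0, 0, 0]
  ],
  "squeeze": 30
}}

```text
time_s: 2.25
ee_pos: [0.6474, 0.2106, 0.0659]
eef_rot: [-3.141, 0.0, 1.73]
force: [0.3, -0.0, -0.2]
grip_width: 0.0574
grip_force: 0.0
```

Request:
{"op": "jog_arm", "data": {
  "motion": [
    [0, 0, 0, 0, 0, 0, 0],
    [0, 0, 0, 0, 0, 0, -1],
    [0, 0, 0, 0, 0, 0, -1],
    [0, 0, 0, 0, 0, 0, -1],
    [0, 0, 0, 0, 0, 0, -1]
  ]
}}

```text
time_s: 2.75
ee_pos: [0.6479, 0.2106, 0.0677]
eef_rot: [3.141, -0.0, 1.73]
force: [0.1, -0.6, -0.1]
grip_width: 0.0184
grip_force: 0.0
```

Request:
{"op": "jog_arm", "data": {
  "motion": [
    [0, 0, 0, 0, 0, 0, -1],
    [0, 0, 0, 0, 0, 0, -1],
    [0, 0, 0, 0, 0, 0, -1]
  ]
}}

```text
time_s: 3.05
ee_pos: [0.651, 0.211, 0.069]
eef_rot: [3.132, -0.001, 1.73]
force: [20.9, 5.1, -1.5]
grip_width: 0.009
grip_force: 30.0
```

Request:
{"op": "jog_arm", "data": {
  "motion": [
    [0, 0.001, -0.0066, 0, 0, 0, -1],
    [0, 0, -0.0066, 0, 0, 0, -1],
    [0, -0.001, -0.0066, 0, 0, 0, -1],
    [0, -0.002, -0.0065, 0, 0, 0, -1],
    [0, -0.0025, -0.0063, 0, 0, 0, -1]
  ]
}}

```text
time_s: 3.55
ee_pos: [0.642, 0.2095, 0.0989]
eef_rot: [-3.138, 0.0, 1.73]
force: [-4.6, -0.8, -11.5]
grip_width: 0.0091
grip_force: 30.0
```

Request:
{"op": "jog_arm", "data": {
  "motion": [
    [0, -0.0025, -0.0063, 0, 0, 0, -1],
    [0, -0.003, -0.0065, 0, 0, 0, -1],
    [0, -0.003, -0.0065, 0, 0, 0, -1],
    [0, -0.0035, -0.006, 0, 0, 0, -1],
    [0, -0.0035, -0.006, 0, 0, 0, -1]
  ]
}}

```text
time_s: 4.05
ee_pos: [0.627, 0.207, 0.1306]
eef_rot: [-3.14, 0.0, 1.73]
force: [-4.3, -1.7, -12.4]
grip_width: 0.009
grip_force: 30.0
```

Request:
{"op": "jog_arm", "data": {
  "motion": [
    [0, -0.001, -0.002, 0, 0, 0, -1],
    [0, 0, -0.002, 0, 0, 0, -1],
    [0, 0, 0, 0, 0, 0, -1],
    [0, 0, 0, 0, 0, 0, -1]
  ]
}}

```text
time_s: 4.45
ee_pos: [0.6254, 0.2067, 0.1336]
eef_rot: [-3.137, 0.001, 1.73]
force: [-8.3, -3.3, -17.1]
grip_width: 0.0094
grip_force: 30.0
```

Request:
{"op": "jog_arm", "data": {
  "motion": [
    [0, 0, 0, 0, 0, 0, 0],
    [0, 0, 0, 0, 0, 0, 0],
    [0, 0, 0, 0, 0, 0, 0],
    [0, 0, 0, 0, 0, 0, 0],
    [0, 0, 0, 0, 0, 0, 0]
  ]
}}

```text
time_s: 4.95
ee_pos: [0.6272, 0.2073, 0.1354]
eef_rot: [3.14, -0.0, 1.73]
force: [-0.4, 0.0, -0.6]
grip_width: 0.0451
grip_force: 0.0
```

Request:
{"op": "jog_arm", "data": {
  "motion": [
    [0, 0, -0.03, 0, 0, 0, 0],
    [0, 0, -0.04, 0, 0, 0, 0],
    [0, -0.04, -0.03, 0, 0, 0, 0],
    [0, -0.04, -0.02, 0, 0, 0, 0],
    [0, -0.04, 0, 0, 0, 0, 0]
  ]
}}

```text
time_s: 5.45
ee_pos: [0.5078, 0.1881, 0.2578]
eef_rot: [3.137, -0.001, 1.73]
force: [1.1, -0.1, 0.5]
grip_width: 0.0467
grip_force: 0.0
```

Request:
{"op": "jog_arm", "data": {
  "motion": [
    [0, 0, 0, 0, 0, 0, 0],
    [0, 0, 0, 0, 0, 0, 0],
    [0, 0, 0, 0, 0, 0, 0]
  ]
}}

```text
time_s: 5.75
ee_pos: [0.5093, 0.1883, 0.2549]
eef_rot: [3.141, -0.0, 1.73]
force: [0.9, -0.3, 0.9]
grip_width: 0.0466
grip_force: 0.0
```

Run:
```python
from h import *
p,R=now(); print(p,R.as_euler("xyz"),ctrl.get_obs()["time_s"])
m=ctrl.camera_model("wrist"); im=ctrl.camera("wrist")[:,:,::-1]
cv2.imwrite("pics/w2.png",cv2.resize(im,(800,600),interpolation=cv2.INTER_CUBIC)); 
import pickle; pickle.dump(m,open("w2.pkl","wb"))
th=.285
for yaw in(.15,.16,.17):
  X=np.array([np.cos(yaw),np.sin(yaw),0]);o=np.array([.652,.208,.0])-.2058*X; o[2]=.034
  Rp=Ro.from_euler("z",yaw)*Ro.from_euler("y",-th)
  L=np.array([[0,0,0],[203.5,0,56],[203.5,42,56],[203.5,-42,56],[200,75,28],[200,-75,28],[58,39.5,0],[58,-39.5,0]])/1e3
  print(yaw,o,w2px("wrist",Rp.apply(L)+o,m)*1.5625)
```

```text
[0.50929698 0.18831037 0.25492255] [ 3.14101746e+00 -3.39537871e-05  1.72963903e+00] 5.75
0.15 [0.44851091 0.17724563 0.034     ] [[333.85351748 261.87896836]
 [569.84892472 297.62723583]
 [577.529608   237.20121695]
 [562.76324581 353.37219396]
 [574.31869792 184.40795366]
 [551.08272232 376.88961759]
 [393.22712054 222.01904882]
 [392.86952411 307.85304839]]
0.16 [0.44882863 0.17521231 0.034     ] [[333.94193527 264.03161585]
 [569.8047507  297.98964897]
 [576.85110944 237.59254565]
 [563.30416603 353.70870864]
 [573.21906702 184.72242921]
 [551.98567046 377.13645532]
 [392.77747654 223.74481357]
 [393.29669569 309.39156272]]
0.17 [0.44916665 0.17318227 0.034     ] [[334.0520071  266.17795308]
 [569.76438238 298.35187322]
 [576.17617339 237.98995533]
 [563.84908497 354.03969834]
 [572.12175262 185.04775242]
 [552.8919206  377.37477211]
 [392.34600696 225.4711574 ]
 [393.73907911 310.92270454]]
```

View pics/w2.png

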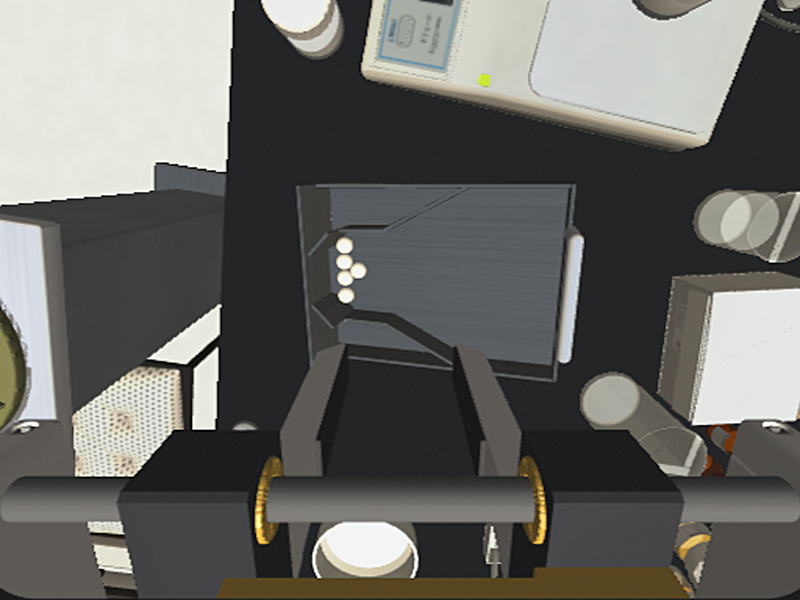

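Wrist view: the pan is at its stop and all five balls are in the narrow end, at about (345–358, 245–296). I'll measure the pan's yaw and offset more finely.

Run:
```python
from h import *
import pickle
m=pickle.load(open("w2.pkl","rb")); im=cv2.imread("pics/w2.png")
def bar(im,x0,x1,y0,y1,s,m,z):
    g=im[y0:y1,x0:x1].min(2); ys,xs=np.where(g>120); xs=xs+x0;ys=ys+y0
    c=np.array([xs.mean(),ys.mean()]); a=np.polyfit(ys,xs,1)
    e=[px2w("wrist",(a[0]*y+a[1]+.5)/s-.5,(y+.5)/s-.5,z,m) for y in(ys.min(),ys.max())]
    d=e[0]-e[1]; print(len(xs),c,ys.min(),ys.max(),"mid",(e[0]+e[1])/2,"len",np.linalg.norm(d),"yaw",np.arctan2(-d[0],d[1]))
bar(im,555,590,220,372,1.5625,m,.145)
m1={'intrinsics':m['intrinsics'],'rvec':np.array([-2.84050969,-0.22575621,-0.0338297]),'tvec':np.array([-0.67907376,0.07869727,0.37933443])}
bar(cv2.imread("pics/w1.png"),240,265,125,250,1.,m1,.081)
cv2.imwrite("pics/crop3.png",cv2.resize(im[170:390,290:590],(800,587),interpolation=cv2.INTER_CUBIC))
```

```text
1696 [570.20636792 297.73643868] 235 362 mid [0.62647774 0.20166451 0.145     ] len 0.09222416770252058 yaw 0.1698956946943544
987 [253.30091185 189.62613982] 133 239 mid [0.65093263 0.21345639 0.081     ] len 0.10747123327608202 yaw 0.16136915040669206
```

View pics/crop3.png

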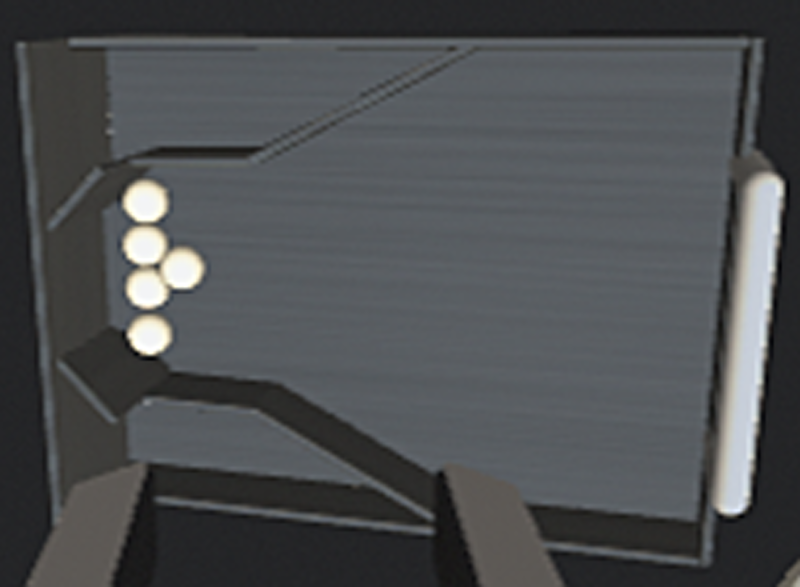

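Crop 3, foot points: guide kinks at (280,383) and (255,158), lower guide at (168,372), wide-end floor corner at (697,520), outer top corners at (763,40) and (706,562), bar ends at (767,172) and (732,512). I'll fit the pan pose from these.

Run:
```python
from h import *
import pickle
from scipy.optimize import least_squares
np.set_printoptions(precision=4,suppress=True)
m=pickle.load(open("w2.pkl","rb"))
D=[((280,383),(58,-39.5,0)),((255,158),(58,39.5,0)),((168,372),(18,-38.5,0)),((697,520),(200,-75,0)),((743,46),(200,75,0)),((763,40),(203,78,28)),((706,562),(203,-78,28)),((749,342),(203.5,0,56))]
f=lambda a:[((a[0]+.5)/2.6667+289.5+.5)/1.5625-.5,((a[1]+.5)/2.6667+169.5+.5)/1.5625-.5]
px=np.array([f(a) for a,_ in D]); M=np.array([b for _,b in D])/1e3
def res(p):
    Rp=Ro.from_euler("z",p[2])*Ro.from_euler("y",-p[3])
    return (w2px("wrist",Rp.apply(M)+[p[0],p[1],p[4]],m)-px).ravel()
for fr in(3,4):
    q=np.array([.449,.175,.16,.285,.034])
    def r(x): y=q.copy(); y[:fr]=x; return res(y)
    s=least_squares(r,q[:fr],loss="soft_l1"); print(s.x); print(r(s.x).reshape(-1,2))
q[:4]=s.x if fr==4 else q[:4]
Rp=Ro.from_euler("z",q[2])*Ro.from_euler("y",-q[3])
n=Rp.apply([0,0,1]); o=np.array([q[0],q[1],.034])
for b in[(145,201),(145,245),(183,268),(147,289),(150,334)]:
    c=-cv2.Rodrigues(m["rvec"])[0].T@m["tvec"]; P1=px2w("wrist",*f(b),0,m); d=P1-c
    P=c+d*((o+n*.0075-c)@n)/(d@n); print("ball",Rp.inv().apply(P-o))
```

```text
[0.4488 0.1708 0.1739]
[[-0.823   0.0056]
 [ 4.0357 -0.514 ]
 [ 0.4301 -0.0388]
 [-0.0063  0.0245]
 [-0.3809 -0.6869]
 [-0.1048 -0.9398]
 [ 1.0164  1.7784]
 [-1.1828  1.8468]]
[0.4487 0.1705 0.1708 0.2573]
[[-0.7013 -0.026 ]
 [ 4.3515 -0.3192]
 [ 0.3762  0.0897]
 [-0.5703 -1.0749]
 [-0.7947 -0.1114]
 [ 0.1009 -0.3034]
 [ 0.9937  0.4498]
 [-0.3747  1.2302]]
ball [0.0149 0.0246 0.0075]
ball [0.0141 0.0095 0.0075]
ball [0.0275 0.002  0.0075]
ball [ 0.014  -0.006   0.0075]
ball [ 0.0143 -0.0222  0.0075]
```

Run:
```python
from h import *
plan([((.524,-.335,.21),Rd(1.62),14)],0)
```

```text
[[-0.0371,-0.0049,0.0032,0.0,0.0,0.008,0],[-0.0371,-0.0046,0.0032,0.0,0.0,0.008,0],[-0.0371,-0.0042,0.0032,0.0,0.0,0.007,0],[-0.0372,-0.0041,0.0032,0.0,0.0,0.008,0],[-0.0372,-0.0037,0.0031,0.0,0.0,0.008,0]]
[[-0.0372,-0.0034,0.0032,0.0,0.0,0.008,0],[-0.0373,-0.0031,0.0032,0.0,0.0,0.008,0],[-0.0373,-0.0029,0.0032,0.0,0.0,0.008,0],[-0.0373,-0.0025,0.0032,0.0,0.0,0.007,0],[-0.0373,-0.0023,0.0032,0.0,0.0,0.008,0]]
[[-0.0374,-0.0019,0.0032,0.0,0.0,0.008,0],[-0.0373,-0.0017,0.0032,0.0,0.0,0.008,0],[-0.0374,-0.0014,0.0032,0.0,0.0,0.008,0],[-0.0374,-0.001,0.0032,0.0,0.0,0.008,0]]
```

Request:
{"op": "jog_arm", "data": {
  "motion": [
    [-0.037, -0.005, 0.003, 0, 0, 0.008, 0],
    [-0.037, -0.005, 0.003, 0, 0, 0.008, 0],
    [-0.037, -0.004, 0.003, 0, 0, 0.008, 0],
    [-0.037, -0.004, 0.003, 0, 0, 0.008, 0],
    [-0.037, -0.004, 0.003, 0, 0, 0.008, 0]
  ]
}}

```text
time_s: 6.3
ee_pos: [0.5137, 0.0003, 0.2393]
eef_rot: [-3.141, -0.0, 1.689]
force: [0.1, 0.2, -0.4]
grip_width: 0.0471
grip_force: 0.0
```

Request:
{"op": "jog_arm", "data": {
  "motion": [
    [-0.037, -0.003, 0.003, 0, 0, 0.008, 0],
    [-0.037, -0.003, 0.003, 0, 0, 0.008, 0],
    [-0.037, -0.003, 0.003, 0, 0, 0.008, 0],
    [-0.037, -0.002, 0.003, 0, 0, 0.008, 0],
    [-0.037, -0.002, 0.003, 0, 0, 0.008, 0]
  ]
}}

```text
time_s: 6.8
ee_pos: [0.5196, -0.1855, 0.2242]
eef_rot: [-3.141, -0.0, 1.649]
force: [1.0, 0.3, -0.4]
grip_width: 0.0468
grip_force: 0.0
```

Request:
{"op": "jog_arm", "data": {
  "motion": [
    [-0.037, -0.002, 0.004, 0, 0, 0.008, 0],
    [-0.038, -0.002, 0.004, 0, 0, 0.008, 0],
    [-0.039, -0.001, 0.004, 0, 0, 0.008, 0],
    [-0.039, -0.001, 0.004, 0, 0, 0.006, 0],
    [0, 0, 0, 0, 0, 0, 0]
  ]
}}

```text
time_s: 7.3
ee_pos: [0.5228, -0.3407, 0.2066]
eef_rot: [-3.14, -0.001, 1.616]
force: [0.3, 0.5, 0.5]
grip_width: 0.0466
grip_force: 0.0
```

Request:
{"op": "jog_arm", "data": {
  "motion": [
    [0, 0, 0, 0, 0, 0, 0],
    [0, 0, 0, 0, 0, 0, 0]
  ]
}}

```text
time_s: 7.5
ee_pos: [0.5237, -0.3359, 0.2086]
eef_rot: [-3.141, -0.0, 1.62]
force: [-0.5, 1.1, 0.7]
grip_width: 0.047
grip_force: 0.0
```

Run:
```python
from h import *
import pickle
p,R=now(); print(p,R.as_euler("xyz"),ctrl.get_obs()["time_s"])
m=ctrl.camera_model("wrist"); im=ctrl.camera("wrist")[:,:,::-1]
cv2.imwrite("pics/w3.png",cv2.resize(im,(800,600),interpolation=cv2.INTER_CUBIC)); pickle.dump(m,open("w3.pkl","wb"))
M=np.array([[0,0,112],[-65,20,0],[-65,-20,0],[9,33,0],[9,-33,0]])/1e3
print(w2px("wrist",Ro.from_euler("z",.05).apply(M)+[.5243,-.3354,0],m)*1.5625)
```

```text
[ 0.5236921  -0.33589522  0.20861549] [-3.14134409e+00 -3.69730916e-04  1.62039890e+00] 7.5
[[400.95114367 298.73439042]
 [327.97667115 240.99145952]
 [330.07471412 284.1758024 ]
 [410.74270556 226.34497378]
 [410.27166825 297.62354565]]
```

View pics/w3.png

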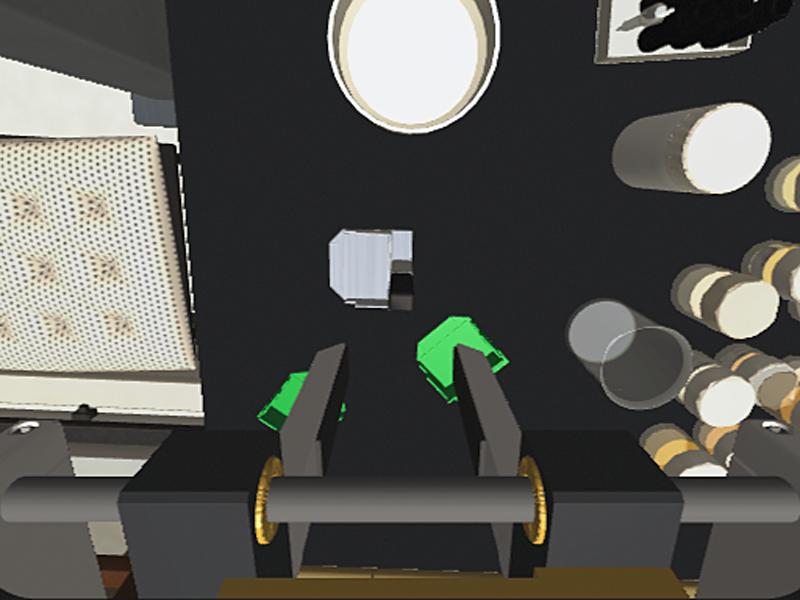

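Wrist view: the metal scoop's lip is at (330,242)–(331,289) and its rear-left corner at (411,230). That puts it about 3 mm further to -y than the fit. Yaw is 0.05, so the grip is at about (0.525, -0.338).

Run:
```python
from h import *
plan([((.525,-.338,.073),Rd(1.62),6)],0)
```

```text
[[-0.0004,0.0002,0.0227,0.0,0.0,0.0,0],[-0.0004,0.0002,0.0226,0.0,0.0,0.0,0],[-0.0004,0.0001,0.0227,0.0,0.0,0.0,0],[-0.0004,0.0002,0.0226,0.0,0.0,0.001,0],[-0.0004,0.0002,0.0227,0.0,0.0,0.0,0]]
[[-0.0004,0.0002,0.0226,0.0,0.0,0.0,0]]
```

Request:
{"op": "jog_arm", "data": {
  "motion": [
    [-0.0005, 0, 0.0225, 0, 0, 0, 0],
    [-0.0005, 0, 0.0225, 0, 0, 0, 0],
    [-0.0005, 0, 0.0225, 0, 0, 0, 0],
    [-0.0005, 0.0005, 0.0225, 0, 0, 0, 0],
    [0, 0.0005, 0.0225, 0, 0, 0, 0]
  ],
  "squeeze": 25
}}

```text
time_s: 8.05
ee_pos: [0.5249, -0.3375, 0.096]
eef_rot: [3.141, 0.0, 1.621]
force: [1.0, -0.0, -0.1]
grip_width: 0.0471
grip_force: 0.0
```

Request:
{"op": "jog_arm", "data": {
  "motion": [
    [0, 0, 0.022, 0, 0, 0, 0],
    [0, 0, 0, 0, 0, 0, 0],
    [0, 0, 0, 0, 0, 0, -0.4],
    [0, 0, 0, 0, 0, 0, -0.5],
    [0, 0, 0, 0, 0, 0, -0.6]
  ]
}}

```text
time_s: 8.55
ee_pos: [0.525, -0.3386, 0.0757]
eef_rot: [3.14, 0.001, 1.62]
force: [-0.3, 0.8, 0.6]
grip_width: 0.0264
grip_force: 0.0
```

Request:
{"op": "jog_arm", "data": {
  "motion": [
    [0, 0, 0, 0, 0, 0, -1],
    [0, 0, 0, 0, 0, 0, -1],
    [0, 0, 0, 0, 0, 0, -1],
    [0, 0, 0, 0, 0, 0, -1]
  ]
}}

```text
time_s: 8.95
ee_pos: [0.5248, -0.3387, 0.0752]
eef_rot: [3.141, 0.001, 1.62]
force: [-0.6, 0.3, 6.5]
grip_width: 0.0181
grip_force: 25.0
```

Run:
```python
from h import *
o=ctrl.get_obs();print(o["ee_pos"],o["eef_rot"],o["force"])
```

```text
[ 0.52475646 -0.3386619   0.07521845] [3.14057294e+00 7.50293860e-04 1.61984653e+00] [-0.56130712  0.32607259  6.53474747]
```

```bash
cat >> h.py <<'E'
PO=np.array([.449,.171,.034]); YAW=.172; TH=.285; H=.0752
S2T=Ro.from_matrix([[0,1,0],[1,0,0],[0,0,-1]])
PAN=Ro.from_euler("z",YAW)*Ro.from_euler("y",-TH)
def tcp(lip,phi,yaw):
    "TCP pose for a lip position (world) and scoop slope phi (+ = lip down)"
    Rs=Ro.from_euler("z",yaw)*Ro.from_euler("y",-phi)
    return np.array(lip)+Rs.apply([.065,0,H]),Rs*S2T
def inpan(x,y,z,phi): return tcp(PO+PAN.apply(np.array([x,y,z])/1e3),phi,YAW)
def lip(p=None,R=None):
    if p is None:p,R=now()
    Rs=R*S2T.inv(); L=p-Rs.apply([.065,0,H]); e=Rs.as_euler("ZYX"); return L,PAN.inv().apply(L-PO)*1e3,-e[1],e[0]
E
python3 - <<'E'
from h import *
print(lip())
a=inpan(80,0,65,.31)
b=inpan(75,0,8,.31)
print(a[0],a[1].as_euler("xyz"))
p=np.array([.525,-.338,.26])
s=plan([(p,Rd(1.62),5)],-1);print()
s=plan([((.54,-.1,.27),Rd(1.67),8),(*a,8)],-1,s);print()
plan([(*b,4)],-1,s)
E
```

```text
(array([ 4.59914034e-01, -3.41901523e-01, -4.77677458e-05]), array([ -83.49718549, -507.20134099,  -11.01629085]), np.float64(0.0010197104001852253), np.float64(0.04905097036965904))
[0.54502091 0.18768041 0.2103149 ] [2.83159265 0.         1.74279633]
[[0.0001,0.0001,-0.037,0.0,0.0,0.0,-1],[0.0001,0.0001,-0.0369,0.0,0.0,0.0,-1],[0.0001,0.0001,-0.037,0.001,0.0,0.0,-1],[0.0001,0.0,-0.0369,0.0,0.001,0.0,-1],[0.0001,0.0001,-0.037,0.0,0.0,0.0,-1]]

[[0.0296,0.0033,-0.0012,0.0,0.0,-0.006,-1],[0.0296,0.0035,-0.0013,0.0,0.0,-0.007,-1],[0.0296,0.0038,-0.0012,0.0,0.0,-0.006,-1],[0.0296,0.0038,-0.0013,0.0,0.0,-0.006,-1],[0.0295,0.0041,-0.0012,0.0,0.0,-0.006,-1]]
[[0.0295,0.0043,-0.0012,0.0,0.0,-0.007,-1],[0.0295,0.0044,-0.0013,0.0,0.0,-0.006,-1],[0.0295,0.0046,-0.0012,0.0,0.0,-0.006,-1],[0.0357,0.0042,0.0075,-0.039,0.001,-0.009,-1],[0.0357,0.0042,0.0076,-0.038,0.002,-0.009,-1]]
[[0.0356,0.0042,0.0079,-0.039,0.001,-0.009,-1],[0.0356,0.0043,0.0081,-0.039,0.002,-0.009,-1],[0.0355,0.0042,0.0084,-0.039,0.001,-0.009,-1],[0.0355,0.0043,0.0085,-0.038,0.001,-0.009,-1],[0.0354,0.0042,0.0087,-0.039,0.002,-0.009,-1]]
[[0.0353,0.0042,0.009,-0.039,0.001,-0.009,-1]]

[[0.0,-0.0016,0.0142,0.0,0.0,0.0,-1],[0.0,-0.0016,0.0142,0.0,0.0,0.0,-1],[0.0,-0.0016,0.0142,0.0,0.0,0.0,-1],[0.0,-0.0016,0.0143,0.0,0.0,0.0,-1]]
```

Request:
{"op": "jog_arm", "data": {
  "motion": [
    [0, 0, -0.02, 0, 0, 0, -1],
    [0, 0, -0.03, 0, 0, 0, -1],
    [0, 0, -0.045, 0, 0, 0, -1],
    [0, 0, -0.045, 0, 0, 0, -1],
    [0, 0, -0.045, 0, 0, 0, -1]
  ],
  "squeeze": 45
}}

```text
time_s: 9.45
ee_pos: [0.5241, -0.3382, 0.2611]
eef_rot: [-3.141, -0.0, 1.62]
force: [-0.2, 0.4, -0.3]
grip_width: 0.0177
grip_force: 45.0
```

Request:
{"op": "jog_arm", "data": {
  "motion": [
    [0.03, 0.003, -0.001, 0, 0, -0.006, -1],
    [0.03, 0.003, -0.001, 0, 0, -0.006, -1],
    [0.03, 0.004, -0.001, 0, 0, -0.006, -1],
    [0.03, 0.004, -0.001, 0, 0, -0.006, -1],
    [0.03, 0.004, -0.001, 0, 0, -0.006, -1]
  ]
}}

```text
time_s: 9.95
ee_pos: [0.5331, -0.1864, 0.2643]
eef_rot: [-3.141, -0.0, 1.65]
force: [0.3, -0.1, -0.5]
grip_width: 0.0175
grip_force: 45.0
```

Request:
{"op": "jog_arm", "data": {
  "motion": [
    [0.029, 0.004, -0.001, 0, 0, -0.006, -1],
    [0.029, 0.004, -0.001, 0, 0, -0.006, -1],
    [0.029, 0.005, -0.001, 0, 0, -0.007, -1],
    [0.035, 0.004, 0.007, -0.039, 0.001, -0.009, -1],
    [0.035, 0.004, 0.007, -0.039, 0.001, -0.009, -1]
  ]
}}

```text
time_s: 10.45
ee_pos: [0.5398, -0.028, 0.2532]
eef_rot: [3.062, -0.002, 1.687]
force: [0.2, 0.4, -0.2]
grip_width: 0.0175
grip_force: 45.0
```

Request:
{"op": "jog_arm", "data": {
  "motion": [
    [0.035, 0.004, 0.007, -0.039, 0.001, -0.009, -1],
    [0.035, 0.004, 0.008, -0.039, 0.002, -0.009, -1],
    [0.035, 0.004, 0.008, -0.039, 0.001, -0.009, -1],
    [0.035, 0.004, 0.008, -0.038, 0.001, -0.009, -1],
    [0.035, 0.004, 0.008, -0.038, 0.002, -0.009, -1]
  ]
}}

```text
time_s: 10.95
ee_pos: [0.5417, 0.149, 0.2182]
eef_rot: [2.869, -0.001, 1.733]
force: [1.1, 0.1, -0.4]
grip_width: 0.0175
grip_force: 45.0
```

Request:
{"op": "jog_arm", "data": {
  "motion": [
    [0.034, 0.004, 0.008, -0.038, 0.001, -0.009, -1],
    [0, 0, 0, 0, 0, 0, -1],
    [0, 0, 0, 0, 0, 0, -1],
    [0, 0, 0, 0, 0, 0, -1]
  ]
}}

```text
time_s: 11.35
ee_pos: [0.5427, 0.1814, 0.212]
eef_rot: [2.833, 0.001, 1.741]
force: [0.5, 0.6, -1.2]
grip_width: 0.0175
grip_force: 45.0
```

Run:
```python
from h import *
print(lip(),ctrl.get_obs()["force"])
b=inpan(75,0,8,.31)
plan([(*b,4)],-1)
im=ctrl.camera("scene")[:,:,::-1]; cv2.imwrite("pics/s4.png",cv2.resize(im[110:210,170:290],(720,600),interpolation=cv2.INTER_CUBIC))
```

```text
(array([0.50423722, 0.17470035, 0.12062836]), array([77.19084924, -5.80827299, 67.6546566 ]), np.float64(0.3089536326576614), np.float64(0.17022837747614944)) [ 0.53347152  0.55075455 -1.22739385]
[[0.0015,-0.0009,0.0149,0.0,0.001,0.0,-1],[0.0014,-0.001,0.0149,-0.001,0.0,-0.001,-1],[0.0015,-0.0009,0.0148,0.0,0.001,0.0,-1],[0.0014,-0.0009,0.0149,0.0,0.0,-0.001,-1]]
```

View pics/s4.png

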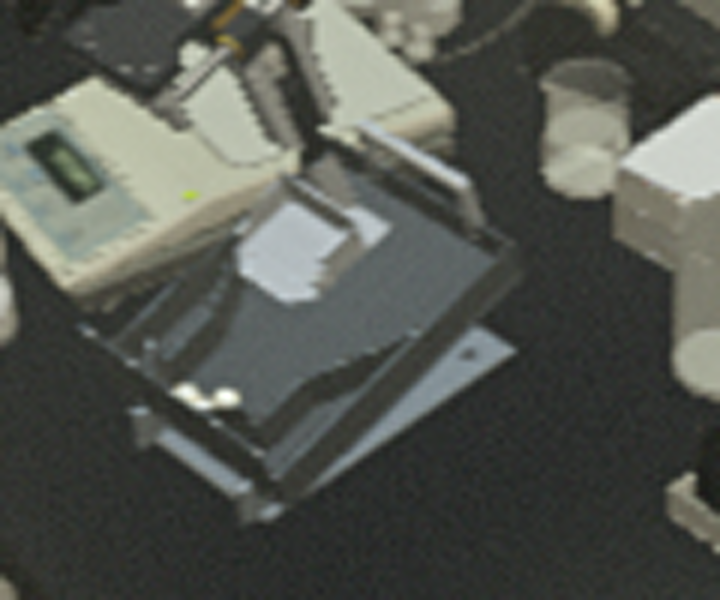

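The scene crop shows the scoop held above the tilted pan, roughly parallel to the floor, with the balls in the pocket at (205,395). Lowering it.

Request:
{"op": "jog_arm", "data": {
  "motion": [
    [0.0015, -0.001, 0.015, 0, 0, 0, -1],
    [0.0015, -0.001, 0.015, 0, 0, 0, -1],
    [0.0015, -0.001, 0.015, 0, 0, 0, -1],
    [0.001, -0.001, 0.014, 0, 0, 0, -1],
    [0, 0, 0, 0, 0, 0, -1]
  ]
}}

```text
time_s: 11.9
ee_pos: [0.5552, 0.1891, 0.1526]
eef_rot: [2.835, 0.002, 1.74]
force: [0.6, -0.0, -0.9]
grip_width: 0.0176
grip_force: 45.0
```

Request:
{"op": "jog_arm", "data": {
  "motion": [
    [0, 0, 0, 0, 0, 0, -1],
    [0, 0, 0, 0, 0, 0, -1]
  ]
}}

```text
time_s: 12.1
ee_pos: [0.5558, 0.1897, 0.1552]
eef_rot: [2.831, 0.001, 1.741]
force: [-0.3, -0.3, 0.3]
grip_width: 0.0178
grip_force: 45.0
```

Run:
```python
from h import *
print(lip(),ctrl.get_obs()["force"])
```

```text
(array([0.51746413, 0.18303399, 0.06379011]), array([75.08520908,  0.13856425,  9.04416893]), np.float64(0.3101630866748597), np.float64(0.1705358557063971)) [-0.26053581 -0.29173893  0.32179067]
```

Request:
{"op": "jog_arm", "data": {
  "motion": [
    [0, 0, 0.002, 0, 0, 0, -1],
    [0, 0, 0, 0, 0, 0, -1]
  ]
}}

```text
time_s: 12.3
ee_pos: [0.5562, 0.1899, 0.1527]
eef_rot: [2.832, 0.001, 1.741]
force: [-0.3, 0.1, -1.0]
grip_width: 0.0178
grip_force: 45.0
```

Request:
{"op": "jog_arm", "data": {
  "motion": [
    [0, 0, 0.002, 0, 0, 0, -1],
    [0, 0, 0, 0, 0, 0, -1]
  ]
}}

```text
time_s: 12.5
ee_pos: [0.5567, 0.1901, 0.1504]
eef_rot: [2.833, 0.001, 1.741]
force: [-0.4, 0.1, -1.6]
grip_width: 0.0177
grip_force: 45.0
```

Request:
{"op": "jog_arm", "data": {
  "motion": [
    [0, 0, 0.002, 0, 0, 0, -1],
    [0, 0, 0, 0, 0, 0, -1]
  ]
}}

```text
time_s: 12.7
ee_pos: [0.5573, 0.1902, 0.1484]
eef_rot: [2.833, 0.001, 1.741]
force: [-0.2, 0.3, -1.1]
grip_width: 0.0178
grip_force: 45.0
```

Run:
```python
from h import *
print(lip(),ctrl.get_obs()["force"])
```

```text
(array([0.5187866 , 0.18342543, 0.05699167]), array([74.48846808,  0.29788525,  2.13479702]), np.float64(0.30875415923790817), np.float64(0.17088300131841908)) [-0.21011792  0.25519826 -1.05860479]
```

Request:
{"op": "jog_arm", "data": {
  "motion": [
    [0, 0, 0.0015, 0, 0, 0, -1],
    [0, 0, 0, 0, 0, 0, -1]
  ]
}}

```text
time_s: 12.9
ee_pos: [0.5577, 0.1903, 0.147]
eef_rot: [2.833, 0.001, 1.741]
force: [0.0, 0.4, -0.8]
grip_width: 0.0178
grip_force: 45.0
```

Request:
{"op": "jog_arm", "data": {
  "motion": [
    [0, 0, 0.001, 0, 0, 0, -1],
    [0, 0, 0, 0, 0, 0, -1]
  ]
}}

```text
time_s: 13.1
ee_pos: [0.5581, 0.1903, 0.1462]
eef_rot: [2.833, 0.001, 1.741]
force: [-0.2, -0.3, -1.3]
grip_width: 0.0179
grip_force: 45.0
```

Request:
{"op": "jog_arm", "data": {
  "motion": [
    [0, 0, 0.001, 0, 0, 0, -1],
    [0, 0, 0, 0, 0, 0, -1]
  ]
}}

```text
time_s: 13.3
ee_pos: [0.5585, 0.1903, 0.146]
eef_rot: [2.832, 0.001, 1.741]
force: [-3.2, -1.7, 7.3]
grip_width: 0.0179
grip_force: 45.0
```

Run:
```python
from h import *
print(lip(),ctrl.get_obs()["force"])
```

```text
(array([0.52005465, 0.18360687, 0.05452705]), array([75.02426414,  0.25961442, -0.59039826]), np.float64(0.3095069664431245), np.float64(0.17091185140604165)) [-3.18272457 -1.73204341  7.25175279]
```

Request:
{"op": "jog_arm", "data": {
  "motion": [
    [0, -0.004, -0.0005, 0, 0, 0, -1],
    [0, -0.008, -0.0002, 0, 0, 0, -1],
    [0, -0.008, -0.0002, 0, 0, 0, -1],
    [0, -0.008, -0.0002, 0, 0, 0, -1],
    [0, -0.006, -0.0002, 0, 0, 0, -1]
  ]
}}

```text
time_s: 13.8
ee_pos: [0.5254, 0.1847, 0.1363]
eef_rot: [2.832, 0.001, 1.741]
force: [0.3, -1.0, 3.6]
grip_width: 0.0179
grip_force: 45.0
```

Request:
{"op": "jog_arm", "data": {
  "motion": [
    [0, -0.005, -0.0001, 0, 0, 0, -1],
    [0, -0.005, -0.0001, 0, 0, 0, -1],
    [0, -0.004, -0.0001, 0, 0, 0, -1],
    [0, 0, 0, 0, 0, 0, -1]
  ]
}}

```text
time_s: 14.2
ee_pos: [0.5122, 0.1824, 0.1322]
eef_rot: [2.833, 0.001, 1.741]
force: [-2.7, -0.4, 5.1]
grip_width: 0.0177
grip_force: 45.0
```

Run:
```python
from h import *
print(lip(),ctrl.get_obs()["force"])
```

```text
(array([0.47368909, 0.17564891, 0.04081389]), array([26.02292407,  0.35470017, -0.52377744]), np.float64(0.3088255314160193), np.float64(0.1709813375253858)) [-2.7382914  -0.43257025  5.12353035]
```

Request:
{"op": "jog_arm", "data": {
  "motion": [
    [0, -0.003, -0.0001, 0, 0, 0, -1],
    [0, -0.003, -0.0001, 0, 0, 0, -1],
    [0, -0.003, 0, 0, 0, 0, -1],
    [0, -0.003, 0, 0, 0, 0, -1],
    [0, 0, 0, 0, 0, 0, -1]
  ]
}}

```text
time_s: 14.7
ee_pos: [0.5012, 0.1805, 0.129]
eef_rot: [2.832, 0.001, 1.741]
force: [-1.2, -0.8, 6.5]
grip_width: 0.0182
grip_force: 45.0
```

Request:
{"op": "jog_arm", "data": {
  "motion": [
    [0, -0.002, 0, 0, 0, 0, -1],
    [0, -0.001, 0, 0, 0, 0, -1],
    [0, 0, 0, 0, 0, 0, -1]
  ]
}}

```text
time_s: 15.0
ee_pos: [0.4986, 0.1801, 0.1283]
eef_rot: [2.831, 0.001, 1.741]
force: [-1.3, -0.0, 7.0]
grip_width: 0.0179
grip_force: 45.0
```

Run:
```python
from h import *
print(lip(),ctrl.get_obs()["force"])
```

```text
(array([0.46028195, 0.173408  , 0.03685762]), array([11.86605081,  0.44153153, -0.49872347]), np.float64(0.3101599883869992), np.float64(0.17090810195668438)) [-1.2650458  -0.02611438  6.96277397]
```

Run:
```python
from h import *
s=plan([(*inpan(4,0.3,10,.20),8),(*inpan(3.5,0,28,.03),7),(*inpan(4,0,46,-.25),10)],-1);print()
plan([(*inpan(20,0,100,-.25),5)],-1,s)
```

```text
[[0.0,0.0,-0.0004,0.014,0.0,0.0,-1],[0.0,0.0001,-0.0004,0.014,0.0,0.0,-1],[-0.0001,0.0,-0.0004,0.013,0.001,0.0,-1],[0.0,0.0,-0.0003,0.014,0.0,-0.001,-1],[0.0,0.0,-0.0004,0.014,0.0,0.0,-1]]
[[0.0,0.0,-0.0004,0.014,0.0,0.0,-1],[-0.0001,0.0,-0.0004,0.013,0.0,0.0,-1],[0.0,0.0,-0.0004,0.014,0.0,0.0,-1],[0.0,0.0014,-0.0008,0.024,0.0,0.0,-1],[-0.0001,0.0014,-0.0009,0.025,0.0,0.0,-1]]
[[0.0,0.0013,-0.0009,0.024,0.0,0.0,-1],[-0.0001,0.0014,-0.0009,0.024,0.0,0.0,-1],[0.0,0.0013,-0.001,0.025,0.0,0.0,-1],[-0.0001,0.0013,-0.001,0.024,0.0,0.0,-1],[0.0,0.0012,-0.001,0.024,0.0,0.0,-1]]
[[0.0,0.0014,0.0003,0.028,0.0,0.0,-1],[0.0,0.0015,0.0003,0.028,0.0,0.0,-1],[0.0,0.0014,0.0003,0.028,0.0,0.0,-1],[0.0,0.0014,0.0002,0.028,0.0,0.0,-1],[0.0,0.0015,0.0002,0.028,0.0,0.0,-1]]
[[0.0,0.0014,0.0001,0.028,0.0,0.0,-1],[0.0,0.0015,0.0001,0.028,0.0,0.0,-1],[0.0,0.0015,0.0001,0.028,0.0,0.0,-1],[0.0,0.0014,0.0,0.028,0.0,0.0,-1],[0.0,0.0015,-0.0001,0.028,0.0,0.0,-1]]

[[0.0,-0.0028,-0.0109,0.0,0.0,0.0,-1],[0.0,-0.0027,-0.0109,0.0,0.0,0.0,-1],[0.0,-0.0028,-0.0109,0.0,0.0,0.0,-1],[0.0,-0.0027,-0.011,0.0,0.0,0.0,-1],[0.0,-0.0028,-0.0109,0.0,0.0,0.0,-1]]
```

Request:
{"op": "jog_arm", "data": {
  "motion": [
    [0, 0, -0.0004, 0.014, 0, 0, -1],
    [0, 0, -0.0004, 0.014, 0, 0, -1],
    [0, 0, -0.0004, 0.014, 0, 0, -1],
    [0, 0, -0.0004, 0.013, 0, 0, -1],
    [0, 0, -0.0004, 0.014, 0, 0, -1]
  ]
}}

```text
time_s: 15.5
ee_pos: [0.498, 0.1799, 0.1295]
eef_rot: [2.903, 0.001, 1.741]
force: [0.5, 0.0, -1.2]
grip_width: 0.0175
grip_force: 45.0
```

Request:
{"op": "jog_arm", "data": {
  "motion": [
    [0, 0, -0.0004, 0.014, 0, 0, -1],
    [0, 0, -0.0004, 0.014, 0, 0, -1],
    [0, 0, -0.0004, 0.013, 0, 0, -1],
    [0, 0, 0, 0, 0, 0, -1]
  ]
}}

```text
time_s: 15.9
ee_pos: [0.498, 0.1799, 0.131]
eef_rot: [2.943, 0.001, 1.741]
force: [0.3, 0.6, -1.4]
grip_width: 0.0175
grip_force: 45.0
```

Run:
```python
from h import *
print(lip(),ctrl.get_obs()["force"])
s=plan([(*inpan(3.5,0,28,.03),7),(*inpan(4,0,46,-.25),10)],-1);print()
```

```text
(array([0.44986838, 0.17151622, 0.04444779]), array([3.84331966, 0.35997489, 9.76095763]), np.float64(0.1984829300740134), np.float64(0.1706099631017391)) [ 0.26714796  0.58432458 -1.44088107]
[[-0.0001,0.0014,-0.0009,0.024,0.0,0.0,-1],[0.0,0.0014,-0.0009,0.024,0.0,0.0,-1],[-0.0001,0.0013,-0.0009,0.024,0.001,-0.001,-1],[0.0,0.0014,-0.001,0.024,0.0,0.0,-1],[-0.0001,0.0013,-0.001,0.024,0.0,0.0,-1]]
[[0.0,0.0012,-0.0011,0.024,0.0,0.0,-1],[-0.0001,0.0013,-0.0011,0.024,0.0,0.0,-1],[0.0,0.0014,0.0003,0.028,0.0,0.0,-1],[0.0,0.0014,0.0003,0.028,0.0,0.0,-1],[0.0,0.0015,0.0003,0.028,0.0,0.0,-1]]
[[0.0,0.0014,0.0002,0.028,0.0,0.0,-1],[0.0,0.0015,0.0002,0.028,0.0,0.0,-1],[0.0,0.0014,0.0001,0.028,0.0,0.0,-1],[0.0,0.0015,0.0001,0.028,0.0,0.0,-1],[0.0,0.0014,0.0001,0.028,0.0,0.0,-1]]
[[0.0,0.0015,0.0,0.028,0.0,-0.001,-1],[0.0,0.0015,0.0,0.028,0.0,0.0,-1]]
```

Request:
{"op": "jog_arm", "data": {
  "motion": [
    [0, 0.0014, -0.0009, 0.024, 0, 0, -1],
    [0, 0.0014, -0.0009, 0.024, 0, 0, -1],
    [0, 0.0013, -0.001, 0.024, 0, 0, -1],
    [0, 0.0013, -0.001, 0.024, 0, 0, -1],
    [0, 0.0013, -0.001, 0.024, 0, 0, -1]
  ]
}}

```text
time_s: 16.4
ee_pos: [0.5037, 0.1809, 0.1367]
eef_rot: [3.064, 0.001, 1.741]
force: [0.2, -0.2, -0.6]
grip_width: 0.018
grip_force: 45.0
```

Request:
{"op": "jog_arm", "data": {
  "motion": [
    [0, 0.0013, -0.001, 0.024, 0, 0, -1],
    [0, 0.0013, -0.001, 0.024, 0, 0, -1],
    [0, 0.0014, 0.0003, 0.028, 0, 0, -1],
    [0, 0.0014, 0.0003, 0.028, 0, 0, -1],
    [0, 0.0015, 0.0003, 0.028, 0, 0, -1]
  ]
}}

```text
time_s: 16.9
ee_pos: [0.5104, 0.1821, 0.1379]
eef_rot: [-3.088, 0.001, 1.741]
force: [-0.1, 0.5, -1.1]
grip_width: 0.0176
grip_force: 45.0
```

Request:
{"op": "jog_arm", "data": {
  "motion": [
    [0, 0.0014, 0.0002, 0.028, 0, 0, -1],
    [0, 0.0015, 0.0002, 0.028, 0, 0, -1],
    [0, 0.0014, 0.0001, 0.028, 0, 0, -1],
    [0, 0.0015, 0.0001, 0.028, 0, 0, -1],
    [0, 0.0014, 0, 0.028, 0, 0, -1]
  ]
}}

```text
time_s: 17.4
ee_pos: [0.5174, 0.1833, 0.1365]
eef_rot: [-2.947, 0.001, 1.741]
force: [-0.1, 0.0, -1.8]
grip_width: 0.0176
grip_force: 45.0
```

Request:
{"op": "jog_arm", "data": {
  "motion": [
    [0, 0.0015, 0, 0.028, 0, 0, -1],
    [0, 0.0015, 0, 0.028, 0, 0, -1],
    [0, 0, 0, 0, 0, 0, -1],
    [0, 0, 0, 0, 0, 0, -1]
  ]
}}

```text
time_s: 17.8
ee_pos: [0.5202, 0.1838, 0.1357]
eef_rot: [-2.893, 0.001, 1.741]
force: [0.5, -0.1, -1.1]
grip_width: 0.0176
grip_force: 45.0
```

Run:
```python
from h import *
print(lip(),ctrl.get_obs()["force"])
im=ctrl.camera("scene")[:,:,::-1]; cv2.imwrite("pics/s5.png",cv2.resize(im[110:210,170:290],(720,600),interpolation=cv2.INTER_CUBIC))
```

```text
(array([0.43991208, 0.1698691 , 0.07882846]), array([ 3.82546152,  0.44121852, 45.59200709]), np.float64(-0.24848121907083298), np.float64(0.17012178682539947)) [ 0.50679472 -0.11222568 -1.14767407]
```

View pics/s5.png

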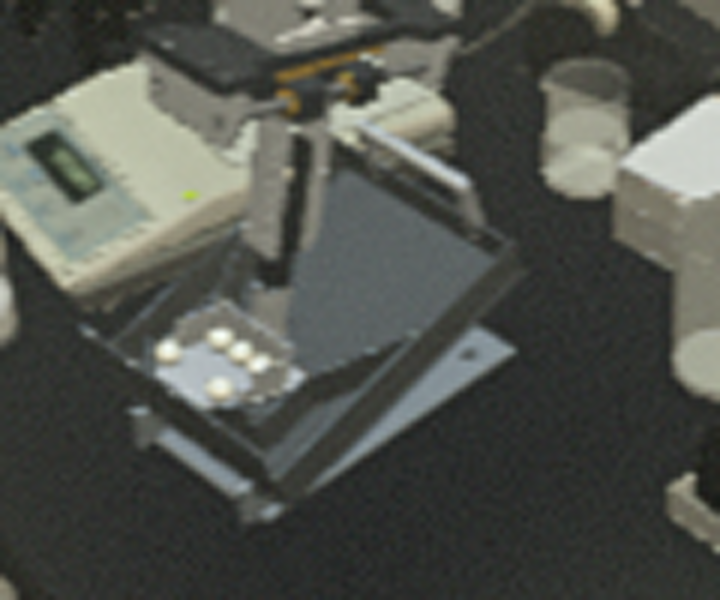

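The scene crop shows all five balls on the scoop: (220,338), (240,350), (262,362), (220,387) and (168,350). The last two are further forward, so I'll measure their places in the scoop's axes.

```bash
cat >> h.py <<'E'
def balls(cam="scene",h=.0095,m=None,roi=(110,210,170,290),thr=150):
    im=ctrl.camera(cam); p,R=now(); Rs=R*S2T.inv(); L=p-Rs.apply([.065,0,H])
    y0,y1,x0,x1=roi; g=cv2.resize(im[y0:y1,x0:x1],None,fx=6,fy=6,interpolation=cv2.INTER_CUBIC)
    m=ctrl.camera_model(cam); c=-cv2.Rodrigues(m["rvec"])[0].T@m["tvec"]; n=Rs.apply([0,0,1]); out=[]
    hit=(g.min(2)>thr).astype(np.uint8); k,lab,st,ce=cv2.connectedComponentsWithStats(hit)
    for i in range(1,k):
        if st[i,4]<60: continue
        u,v=(ce[i]+.5)/6-.5+[x0,y0]; d=px2w(cam,u,v,0)-c; P=c+d*((L+n*h-c)@n)/(d@n)
        s=Rs.inv().apply(P-L)*1e3
        if -25<s[0]<90 and abs(s[1])<55: print(np.round(ce[i]),st[i,4],"scoop x(behind lip),y",s.round(1)[:2],"world",P.round(3))
E
python3 - <<'E'
from h import *
for t in(150,190,215): print(t); balls(thr=t)
E
```

```text
150
[211. 367.] 5052 scoop x(behind lip),y [21.5 -3.4] world [0.463 0.17  0.083]
[293. 378.] 237 scoop x(behind lip),y [ 54.2 -37.8] world [0.5   0.142 0.075]
190
[220. 336.] 196 scoop x(behind lip),y [48.5 19.6] world [0.485 0.198 0.076]
[168. 349.] 207 scoop x(behind lip),y [12.9 23.7] world [0.45  0.196 0.085]
[240. 349.] 196 scoop x(behind lip),y [48.8  2. ] world [0.488 0.18  0.076]
[259. 363.] 196 scoop x(behind lip),y [ 48.4 -14.9] world [0.491 0.164 0.077]
[219. 384.] 353 scoop x(behind lip),y [ 13.4 -19.7] world [0.458 0.153 0.085]
215
[220. 335.] 95 scoop x(behind lip),y [49.  20.3] world [0.486 0.198 0.076]
[168. 348.] 115 scoop x(behind lip),y [13.2 24.7] world [0.451 0.197 0.085]
[240. 348.] 90 scoop x(behind lip),y [49.4  2.6] world [0.489 0.181 0.076]
[259. 363.] 105 scoop x(behind lip),y [ 48.5 -15.1] world [0.491 0.163 0.077]
[220. 384.] 118 scoop x(behind lip),y [ 13.5 -20.5] world [0.459 0.152 0.085]
```

Run:
```python
from h import *
print(lip()[1]); balls(thr=200); print("top"); m=ctrl.camera_model("top")
L,_,_,_=lip(); u,v=w2px("top",[L])[0].astype(int); print(u,v); balls("top",roi=(v-30,v+15,u-30,u+30),thr=190)
plan([(*inpan(4.5,0.3,49,-.38),5)],-1)
```

```text
[ 3.89811874  0.46517506 46.03110398]
[219. 335.] 145 scoop x(behind lip),y [48.8 20.1] world [0.485 0.198 0.076]
[168. 348.] 188 scoop x(behind lip),y [13.3 24.5] world [0.451 0.197 0.085]
[239. 348.] 167 scoop x(behind lip),y [49.   2.6] world [0.489 0.181 0.076]
[259. 362.] 155 scoop x(behind lip),y [ 48.7 -15. ] world [0.491 0.163 0.077]
[219. 384.] 229 scoop x(behind lip),y [ 13.5 -20.2] world [0.458 0.153 0.085]
top
203 220
[[0.0,0.0017,0.0013,0.026,0.0,0.0,-1],[0.0,0.0016,0.0012,0.027,0.0,-0.001,-1],[-0.0001,0.0018,0.0012,0.026,0.0,0.0,-1],[0.0,0.0017,0.0011,0.026,0.001,0.0,-1],[0.0,0.0018,0.0011,0.027,0.0,-0.001,-1]]
```

Request:
{"op": "jog_arm", "data": {
  "motion": [
    [0, 0.0017, 0.0012, 0.026, 0, 0, -1],
    [0, 0.0017, 0.0012, 0.026, 0, 0, -1],
    [0, 0.0017, 0.0012, 0.026, 0, 0, -1],
    [0, 0.0017, 0.0012, 0.026, 0, 0, -1],
    [0, 0.0017, 0.0012, 0.026, 0, 0, -1]
  ]
}}

```text
time_s: 18.6
ee_pos: [0.5266, 0.1848, 0.1274]
eef_rot: [-2.76, 0.001, 1.741]
force: [0.1, -0.3, -1.0]
grip_width: 0.0173
grip_force: 45.0
```

Request:
{"op": "jog_arm", "data": {
  "motion": [
    [0, 0, 0, 0, 0, 0, -1],
    [0, 0, 0, 0, 0, 0, -1]
  ]
}}

```text
time_s: 18.8
ee_pos: [0.5265, 0.1849, 0.1275]
eef_rot: [-2.762, 0.001, 1.741]
force: [-0.6, -0.2, -1.6]
grip_width: 0.0178
grip_force: 45.0
```

Run:
```python
from h import *
print(lip()[1:],ctrl.get_obs()["force"]); balls(thr=200)
```

```text
(array([ 4.34537764,  0.46009105, 48.42828194]), np.float64(-0.3791802753246667), np.float64(0.1699467614807011)) [-0.64468125 -0.16844632 -1.61847946]
[197. 341.] 165 scoop x(behind lip),y [35.9 25. ] world [0.472 0.201 0.077]
[219. 341.] 147 scoop x(behind lip),y [49.2 19.9] world [0.485 0.198 0.073]
[239. 354.] 167 scoop x(behind lip),y [49.3  2.6] world [0.488 0.181 0.072]
[260. 366.] 103 scoop x(behind lip),y [ 51.9 -12.8] world [0.493 0.166 0.072]
[246. 376.] 78 scoop x(behind lip),y [ 34.7 -19.6] world [0.478 0.157 0.078]
```

All five are now well inside the scoop, 35–52 mm behind the lip. Next is the lift and carry to the dish; I'll also refine the dish centre.

Run:
```python
from h import *
import pickle
m3=pickle.load(open("w3.pkl","rb")); m2=pickle.load(open("w2.pkl","rb"))
# dish rim: fit circle to outer white edge in w3 (world plane z=.042)
im=cv2.imread("pics/w3.png"); g=(im[:140,320:510].min(2)>170).astype(np.uint8)
c=max(cv2.findContours(g,0,cv2.CHAIN_APPROX_NONE)[0],key=len)[:,0]+[320,0]; c=c[(c[:,1]>8)]
W=np.array([px2w("wrist",(u+.5)/1.5625-.5,(v+.5)/1.5625-.5,.042,m3) for u,v in c])[:,:2]
A=np.c_[2*W,np.ones(len(W))]; s=np.linalg.lstsq(A,(W**2).sum(1),rcond=None)[0]; print("dish",s[:2],np.sqrt(s[2]+s[:2]@s[:2]))
p,R=now(); q=p+[0,0,.13]
st=plan([(q,R,6)],-1);print()
D=np.array([.5234,-.163,0]); a=tcp(D+[.013,0,.12],-.33,.05); st=plan([(*a,15)],-1,st); print(a[0])
```

```text
dish [ 0.5236188  -0.16908038] 0.05544634318365764
[[0.0,-0.008,-0.0201,0.0,0.0,0.0,-1],[-0.0001,-0.008,-0.0202,0.0,0.0,0.0,-1],[0.0,-0.008,-0.0201,0.0,0.0,0.0,-1],[0.0,-0.008,-0.0201,0.0,0.0,0.0,-1],[0.0,-0.0081,-0.0202,0.0,0.0,0.0,-1]]
[[-0.0001,-0.008,-0.0201,0.0,0.0,0.0,-1]]

[[-0.0236,0.0044,0.0046,-0.003,0.003,0.008,-1],[-0.0237,0.0046,0.0045,-0.003,0.003,0.007,-1],[-0.0236,0.0047,0.0044,-0.004,0.003,0.008,-1],[-0.0235,0.0049,0.0045,-0.003,0.002,0.007,-1],[-0.0236,0.0051,0.0043,-0.003,0.003,0.008,-1]]
[[-0.0235,0.0052,0.0043,-0.003,0.003,0.007,-1],[-0.0235,0.0054,0.0043,-0.004,0.003,0.008,-1],[-0.0235,0.0055,0.0042,-0.003,0.003,0.007,-1],[-0.0234,0.0057,0.0042,-0.003,0.003,0.008,-1],[-0.0234,0.0059,0.0041,-0.003,0.003,0.007,-1]]
[[-0.0234,0.006,0.0041,-0.004,0.003,0.008,-1],[-0.0234,0.0062,0.004,-0.003,0.002,0.007,-1],[-0.0233,0.0064,0.0039,-0.003,0.003,0.008,-1],[-0.0232,0.0065,0.004,-0.003,0.003,0.007,-1],[-0.0233,0.0067,0.0039,-0.004,0.003,0.008,-1]]
[ 0.62215348 -0.15870875  0.17007959]
```

Request:
{"op": "jog_arm", "data": {
  "motion": [
    [0, -0.004, -0.01, 0, 0, 0, -1],
    [0, -0.008, -0.02, 0, 0, 0, -1],
    [0, -0.008, -0.02, 0, 0, 0, -1],
    [0, -0.008, -0.02, 0, 0, 0, -1],
    [0, -0.008, -0.02, 0, 0, 0, -1]
  ]
}}

```text
time_s: 19.35
ee_pos: [0.5262, 0.1849, 0.2268]
eef_rot: [-2.764, 0.001, 1.741]
force: [-0.4, 0.3, -1.6]
grip_width: 0.0172
grip_force: 45.0
```

Request:
{"op": "jog_arm", "data": {
  "motion": [
    [0, -0.008, -0.02, 0, 0, 0, -1],
    [0, -0.004, -0.011, 0, 0, 0, -1],
    [0, 0, 0, 0, 0, 0, -1],
    [0, 0, 0, 0, 0, 0, -1],
    [0, 0, 0, 0, 0, 0, -1]
  ]
}}

```text
time_s: 19.85
ee_pos: [0.5263, 0.1849, 0.2568]
eef_rot: [-2.761, 0.001, 1.741]
force: [-0.8, -0.3, -1.7]
grip_width: 0.0178
grip_force: 45.0
```

Run:
```python
from h import *
L=lip()[0]; print(lip(),ctrl.get_obs()["force"]); u,v=w2px("scene",[L])[0].astype(int); balls(thr=200,roi=(v-40,v+40,u-40,u+60))
D=np.array([.5234,-.1635,0]); a=tcp(D+[.013,0,.12],-.33,.05); plan([(*a,15)],-1)
```

```text
(array([0.43932491, 0.16989504, 0.21118203]), array([ 40.4867511 ,   0.56726852, 172.76805183]), np.float64(-0.3807554135008864), np.float64(0.1698931418667744)) [-0.816913   -0.29155493 -1.70004226]
[268. 204.] 185 scoop x(behind lip),y [36.3 26.3] world [0.472 0.202 0.207]
[294. 205.] 163 scoop x(behind lip),y [50.5 20.9] world [0.486 0.199 0.201]
[314. 218.] 195 scoop x(behind lip),y [50.4  4.1] world [0.488 0.182 0.201]
[[-0.0237,0.0044,0.0045,-0.003,0.003,0.007,-1],[-0.0237,0.0045,0.0045,-0.004,0.003,0.008,-1],[-0.0236,0.0048,0.0044,-0.003,0.003,0.007,-1],[-0.0236,0.0048,0.0043,-0.003,0.003,0.008,-1],[-0.0236,0.0051,0.0043,-0.004,0.002,0.007,-1]]
[[-0.0236,0.0052,0.0043,-0.003,0.003,0.008,-1],[-0.0235,0.0053,0.0042,-0.004,0.003,0.007,-1],[-0.0235,0.0055,0.0041,-0.003,0.003,0.008,-1],[-0.0235,0.0057,0.0042,-0.003,0.003,0.007,-1],[-0.0235,0.0059,0.004,-0.004,0.003,0.008,-1]]
[[-0.0234,0.006,0.004,-0.003,0.003,0.007,-1],[-0.0234,0.0062,0.004,-0.003,0.003,0.008,-1],[-0.0233,0.0063,0.0039,-0.004,0.002,0.007,-1],[-0.0234,0.0065,0.0039,-0.003,0.003,0.008,-1],[-0.0232,0.0067,0.0038,-0.004,0.003,0.007,-1]]
```

Run:
```python
from h import *
L=lip()[0]; u,v=w2px("scene",[L])[0].astype(int)
for t in (170,180,190): print(t); balls(thr=t,roi=(v-40,v+40,u-40,u+60))
im=ctrl.camera("top"); q=w2px("top",[PO])[0].astype(int); print("pan bright px",(im[q[1]-25:q[1]+8,q[0]-20:q[0]+20].min(2)>170).sum(), (im[150:240,165:240].min(2)>190).sum())
```

```text
170
[281. 234.] 4287 scoop x(behind lip),y [15.2 -8.2] world [0.458 0.165 0.215]
[372. 255.] 92 scoop x(behind lip),y [ 50.  -43.8] world [0.496 0.135 0.202]
180
[281. 204.] 561 scoop x(behind lip),y [42.6 23.2] world [0.478 0.2   0.205]
[314. 217.] 288 scoop x(behind lip),y [49.9  3.8] world [0.488 0.182 0.202]
[269. 243.] 1566 scoop x(behind lip),y [  1.2 -15. ] world [0.447 0.156 0.22 ]
[326. 235.] 275 scoop x(behind lip),y [ 41.  -16.5] world [0.483 0.161 0.205]
190
[269. 203.] 222 scoop x(behind lip),y [36.1 26. ] world [0.472 0.202 0.207]
[294. 204.] 228 scoop x(behind lip),y [50. 21.] world [0.485 0.199 0.202]
[314. 217.] 238 scoop x(behind lip),y [50.4  3.9] world [0.489 0.182 0.202]
[327. 233.] 183 scoop x(behind lip),y [ 42.4 -15. ] world [0.484 0.162 0.205]
pan bright px 0 10
```

Request:
{"op": "jog_arm", "data": {
  "motion": [
    [-0.012, 0.002, 0.002, -0.003, 0.003, 0.008, -1],
    [-0.024, 0.004, 0.004, -0.003, 0.003, 0.008, -1],
    [-0.024, 0.005, 0.004, -0.003, 0.003, 0.008, -1],
    [-0.024, 0.005, 0.004, -0.003, 0.003, 0.008, -1],
    [-0.024, 0.005, 0.004, -0.003, 0.003, 0.008, -1]
  ]
}}

```text
time_s: 20.6
ee_pos: [0.556, 0.0784, 0.2333]
eef_rot: [-2.778, 0.002, 1.697]
force: [0.1, 1.1, -1.2]
grip_width: 0.0182
grip_force: 45.0
```

Request:
{"op": "jog_arm", "data": {
  "motion": [
    [-0.024, 0.005, 0.004, -0.003, 0.003, 0.008, -1],
    [-0.024, 0.005, 0.004, -0.003, 0.003, 0.008, -1],
    [-0.024, 0.006, 0.004, -0.003, 0.003, 0.008, -1],
    [-0.024, 0.006, 0.004, -0.004, 0.003, 0.008, -1],
    [-0.024, 0.006, 0.004, -0.004, 0.003, 0.008, -1]
  ]
}}

```text
time_s: 21.1
ee_pos: [0.5882, -0.0389, 0.2049]
eef_rot: [-2.795, 0.002, 1.655]
force: [0.4, 1.1, -1.1]
grip_width: 0.0176
grip_force: 45.0
```

Request:
{"op": "jog_arm", "data": {
  "motion": [
    [-0.024, 0.006, 0.004, -0.004, 0.003, 0.006, -1],
    [-0.024, 0.006, 0.004, -0.004, 0.003, 0.006, -1],
    [-0.024, 0.006, 0.004, -0.004, 0.003, 0.006, -1],
    [-0.024, 0.006, 0.004, -0.004, 0.003, 0.006, -1],
    [-0.012, 0.004, 0.004, 0, 0, 0.006, -1]
  ]
}}

```text
time_s: 21.6
ee_pos: [0.6155, -0.1459, 0.1765]
eef_rot: [-2.81, 0.001, 1.621]
force: [-0.3, -0.1, -1.3]
grip_width: 0.0181
grip_force: 45.0
```

Request:
{"op": "jog_arm", "data": {
  "motion": [
    [-0.006, 0.002, 0.002, 0, 0, 0, -1],
    [0, 0, 0, 0, 0, 0, -1],
    [0, 0, 0, 0, 0, 0, -1]
  ]
}}

```text
time_s: 21.9
ee_pos: [0.6174, -0.1485, 0.1749]
eef_rot: [-2.811, 0.0, 1.624]
force: [-0.1, 0.3, -1.7]
grip_width: 0.0182
grip_force: 45.0
```

Run:
```python
from h import *
L=lip()[0]; print(lip(),ctrl.get_obs()["force"]); 
for cam in("scene","top"):
  u,v=w2px(cam,[L])[0].astype(int)
  for t in (190,205): print(cam,t);balls(cam,thr=t,roi=(v-40,v+40,u-40,u+60))
D=np.array([.5234,-.1635,0]); l=D+[.013,0,.047]
s=plan([(*tcp(l,-.25,.05),6),(*tcp(l,0.,.05),5)],-1);print()
s=plan([(*tcp(l,.35,.05),14),(*tcp(l,.85,.05),8)],-1,s)
```

```text
(array([ 0.53159302, -0.1530763 ,  0.12490071]), array([  50.41996772, -333.43043324,   79.94980073]), np.float64(-0.33063161830761745), np.float64(0.05340217098084388)) [-0.13217863  0.2755613  -1.74918398]
scene 190
[278. 192.] 552 scoop x(behind lip),y [41.7 20.8] world [ 0.573 -0.13   0.121]
[309. 206.] 281 scoop x(behind lip),y [49.5  5. ] world [ 0.581 -0.145  0.118]
[329. 223.] 258 scoop x(behind lip),y [ 49.1 -10.3] world [ 0.582 -0.161  0.118]
[231. 229.] 125 scoop x(behind lip),y [-7.1  6.1] world [ 0.528 -0.147  0.136]
[414. 237.] 404 scoop x(behind lip),y [ 86.2 -38. ] world [ 0.618 -0.186  0.106]
[335. 236.] 72 scoop x(behind lip),y [ 44.1 -20. ] world [ 0.577 -0.171  0.12 ]
scene 205
[278. 191.] 399 scoop x(behind lip),y [42.4 21.3] world [ 0.574 -0.129  0.12 ]
[308. 205.] 201 scoop x(behind lip),y [49.8  5.5] world [ 0.581 -0.145  0.118]
[329. 222.] 183 scoop x(behind lip),y [50.1 -9.7] world [ 0.583 -0.16   0.118]
top 190
[342. 249.] 60 scoop x(behind lip),y [ -7. -50.] world [ 0.531 -0.203  0.136]
[348. 271.] 89 scoop x(behind lip),y [-20.8 -52.8] world [ 0.518 -0.20
[... 667 characters left out ...]
.0,0.0,-1]]
[[0.0,-0.0019,-0.0015,-0.025,0.0,0.0,-1],[0.0,-0.0019,-0.0016,-0.025,0.0,0.0,-1],[0.0,-0.0019,-0.0016,-0.025,0.0,0.0,-1],[0.0,-0.0018,-0.0016,-0.025,0.0,0.0,-1],[0.0,-0.0018,-0.0018,-0.025,0.0,0.0,-1]]
[[0.0,-0.0018,-0.0017,-0.025,0.0,0.0,-1],[0.0,-0.0016,-0.0018,-0.025,0.0,0.0,-1],[0.0,-0.0017,-0.0018,-0.025,0.0,0.0,-1],[0.0,-0.0016,-0.0019,-0.025,0.0,0.0,-1],[0.0,-0.0055,-0.0027,-0.063,0.0,0.0,-1]]
[[0.0,-0.0053,-0.0031,-0.062,0.0,0.0,-1],[0.0,-0.0051,-0.0034,-0.063,0.0,0.0,-1],[0.0,-0.0049,-0.0038,-0.062,0.0,0.0,-1],[0.0,-0.0047,-0.004,-0.063,0.0,0.0,-1],[0.0,-0.0044,-0.0043,-0.062,0.0,0.0,-1]]
[[0.0,-0.0041,-0.0046,-0.063,0.001,0.0,-1],[0.0,-0.0038,-0.0048,-0.062,0.0,0.0,-1]]
```

Run:
```python
from h import *
D=np.array([.5234,-.1635,0]); l=D+[.013,0,0]; f=lambda z,p:tcp(l+[0,0,z],p,.05)
s=plan([(*f(.078,-.2),6),(*f(.05,-.04),5)],-1);print()
s=plan([(*f(.05,.16),10),(*f(.048,.4),7),(*f(.045,.85),8)],-1,s)
```

```text
[[-0.0018,0.0015,0.0059,-0.022,0.0,0.001,-1],[-0.0018,0.0013,0.0059,-0.021,0.0,0.0,-1],[-0.0018,0.0013,0.006,-0.022,0.001,0.001,-1],[-0.0019,0.001,0.006,-0.022,0.0,0.0,-1],[-0.0018,0.001,0.006,-0.022,0.0,0.001,-1]]
[[-0.0018,0.0008,0.006,-0.021,0.0,0.0,-1],[0.0,-0.0014,0.0036,-0.032,0.0,0.0,-1],[0.0,-0.0016,0.0036,-0.032,0.0,0.0,-1],[0.0,-0.0017,0.0035,-0.032,0.0,0.0,-1],[0.0,-0.0017,0.0034,-0.032,0.0,0.0,-1]]
[[0.0,-0.0019,0.0034,-0.032,0.0,0.001,-1]]

[[0.0,-0.0016,-0.0011,-0.02,0.0,0.0,-1],[0.0,-0.0016,-0.0012,-0.02,0.0,0.0,-1],[0.0,-0.0016,-0.0012,-0.02,0.0,0.0,-1],[0.0,-0.0016,-0.0013,-0.02,0.0,0.0,-1],[0.0,-0.0015,-0.0012,-0.02,0.0,0.0,-1]]
[[0.0,-0.0015,-0.0013,-0.02,0.0,0.0,-1],[0.0,-0.0015,-0.0013,-0.02,0.0,0.0,-1],[0.0,-0.0014,-0.0014,-0.02,0.0,0.0,-1],[0.0,-0.0014,-0.0014,-0.02,0.0,0.0,-1],[0.0,-0.0014,-0.0014,-0.02,0.0,0.0,-1]]
[[0.0,-0.0029,-0.0016,-0.034,0.0,0.0,-1],[0.0,-0.0028,-0.0017,-0.035,0.0,0.0,-1],[0.0,-0.0027,-0.0018,-0.034,0.0,0.0,-1],[0.0,-0.0027,-0.0019,-0.034,0.0,0.0,-1],[0.0,-0.0027,-0.002,-0.035,0.0,0.0,-1]]
[[0.0,-0.0025,-0.0021,-0.034,0.0,0.0,-1],[0.0,-0.0025,-0.0022,-0.034,0.0,0.0,-1],[0.0,-0.005,-0.0023,-0.056,0.0,0.0,-1],[0.0,-0.005,-0.0025,-0.057,0.0,0.0,-1],[0.0,-0.0047,-0.0028,-0.056,0.0,0.0,-1]]
[[0.0,-0.0046,-0.0031,-0.056,0.0,0.0,-1],[0.0,-0.0044,-0.0033,-0.056,0.0,0.0,-1],[0.0,-0.0042,-0.0035,-0.057,0.0,0.0,-1],[0.0,-0.0041,-0.0038,-0.056,0.0,0.0,-1],[0.0,-0.0037,-0.004,-0.056,0.001,0.0,-1]]
```

Request:
{"op": "jog_arm", "data": {
  "motion": [
    [-0.0018, 0.0015, 0.006, -0.022, 0, 0.001, -1],
    [-0.0018, 0.0013, 0.006, -0.022, 0, 0, -1],
    [-0.0018, 0.0012, 0.006, -0.022, 0, 0.001, -1],
    [-0.0018, 0.001, 0.006, -0.022, 0, 0, -1],
    [-0.0018, 0.001, 0.006, -0.021, 0, 0.001, -1]
  ]
}}

```text
time_s: 22.6
ee_pos: [0.6151, -0.158, 0.1443]
eef_rot: [-2.921, 0.001, 1.621]
force: [0.2, -0.4, -1.5]
grip_width: 0.0175
grip_force: 45.0
```

Request:
{"op": "jog_arm", "data": {
  "motion": [
    [-0.0018, 0.001, 0.006, -0.021, 0, 0, -1],
    [0, -0.0014, 0.0036, -0.032, 0, 0, -1],
    [0, -0.0016, 0.0036, -0.032, 0, 0, -1],
    [0, -0.0017, 0.0035, -0.032, 0, 0, -1],
    [0, -0.0017, 0.0034, -0.032, 0, 0, -1]
  ]
}}

```text
time_s: 23.1
ee_pos: [0.6063, -0.1602, 0.1254]
eef_rot: [-3.07, 0.001, 1.621]
force: [-0.1, -0.3, -1.7]
grip_width: 0.0179
grip_force: 45.0
```

Request:
{"op": "jog_arm", "data": {
  "motion": [
    [0, -0.0019, 0.0034, -0.032, 0, 0, -1],
    [0, 0, 0, 0, 0, 0, -1]
  ]
}}

```text
time_s: 23.3
ee_pos: [0.6036, -0.1604, 0.1221]
eef_rot: [-3.101, 0.001, 1.621]
force: [-0.1, 0.1, -1.2]
grip_width: 0.018
grip_force: 45.0
```

Run:
```python
from h import *
print(lip(),ctrl.get_obs()["force"])
```

```text
(array([ 0.53572662, -0.16391676,  0.04958358]), array([  31.37178286, -344.81840772,    7.04745154]), np.float64(-0.04067234007005438), np.float64(0.04998250962677275)) [-0.14499383  0.07352139 -1.17486744]
```

Exactly in place. Pouring slowly.

Request:
{"op": "jog_arm", "data": {
  "motion": [
    [0, -0.0016, -0.0011, -0.02, 0, 0, -1],
    [0, -0.0016, -0.0012, -0.02, 0, 0, -1],
    [0, -0.0016, -0.0012, -0.02, 0, 0, -1],
    [0, -0.0016, -0.0012, -0.02, 0, 0, -1],
    [0, -0.0015, -0.0012, -0.02, 0, 0, -1]
  ]
}}

```text
time_s: 23.8
ee_pos: [0.5962, -0.1611, 0.1281]
eef_rot: [3.081, 0.001, 1.621]
force: [0.4, 0.2, -1.5]
grip_width: 0.0177
grip_force: 45.0
```

Request:
{"op": "jog_arm", "data": {
  "motion": [
    [0, -0.0015, -0.0013, -0.02, 0, 0, -1],
    [0, -0.0015, -0.0013, -0.02, 0, 0, -1],
    [0, -0.0014, -0.0014, -0.02, 0, 0, -1],
    [0, -0.0014, -0.0014, -0.02, 0, 0, -1],
    [0, -0.0014, -0.0014, -0.02, 0, 0, -1]
  ]
}}

```text
time_s: 24.3
ee_pos: [0.5883, -0.1615, 0.134]
eef_rot: [2.981, 0.001, 1.621]
force: [-0.8, -0.2, -1.8]
grip_width: 0.0177
grip_force: 45.0
```

Request:
{"op": "jog_arm", "data": {
  "motion": [
    [0, -0.0029, -0.0016, -0.034, 0, 0, -1],
    [0, -0.0028, -0.0017, -0.035, 0, 0, -1],
    [0, -0.0027, -0.0018, -0.034, 0, 0, -1],
    [0, -0.0027, -0.0019, -0.034, 0, 0, -1],
    [0, -0.0027, -0.002, -0.035, 0, 0, -1]
  ]
}}

```text
time_s: 24.8
ee_pos: [0.5728, -0.1624, 0.1398]
eef_rot: [2.808, 0.002, 1.62]
force: [0.4, -0.4, -0.3]
grip_width: 0.0182
grip_force: 45.0
```

Request:
{"op": "jog_arm", "data": {
  "motion": [
    [0, -0.0025, -0.0021, -0.034, 0, 0, -1],
    [0, -0.0025, -0.0022, -0.034, 0, 0, -1],
    [0, -0.005, -0.0023, -0.056, 0, 0, -1],
    [0, -0.005, -0.0025, -0.057, 0, 0, -1],
    [0, -0.0047, -0.0028, -0.056, 0, 0, -1]
  ]
}}

```text
time_s: 25.3
ee_pos: [0.5499, -0.1636, 0.1425]
eef_rot: [2.57, 0.002, 1.62]
force: [0.1, -0.0, 0.0]
grip_width: 0.0178
grip_force: 45.0
```

Request:
{"op": "jog_arm", "data": {
  "motion": [
    [0, -0.0046, -0.0031, -0.056, 0, 0, -1],
    [0, -0.0044, -0.0033, -0.056, 0, 0, -1],
    [0, -0.0042, -0.0035, -0.057, 0, 0, -1],
    [0, -0.0041, -0.0038, -0.056, 0, 0, -1],
    [0, -0.0037, -0.004, -0.056, 0, 0, -1]
  ]
}}

```text
time_s: 25.8
ee_pos: [0.5223, -0.1652, 0.1431]
eef_rot: [2.29, 0.003, 1.619]
force: [1.2, 1.1, -1.0]
grip_width: 0.0178
grip_force: 45.0
```

Request:
{"op": "jog_arm", "data": {
  "motion": [
    [0, 0, 0, 0, 0, 0, -1],
    [0, 0, 0, 0, 0, 0, -1],
    [0, 0, 0, 0, 0, 0, -1],
    [0, 0, 0, 0, 0, 0, -1]
  ]
}}

```text
time_s: 26.2
ee_pos: [0.5232, -0.1648, 0.1432]
eef_rot: [2.293, 0.002, 1.621]
force: [-0.1, 1.0, -0.7]
grip_width: 0.0178
grip_force: 45.0
```

Run:
```python
from h import *
print(lip(),ctrl.get_obs()["force"])
L=lip()[0]; u,v=w2px("scene",[L])[0].astype(int)
balls(thr=190,roi=(v-40,v+40,u-40,u+60))
```

```text
(array([ 0.53670646, -0.16425386,  0.04468948]), array([  30.8668363 , -345.31824008,    2.09557586]), np.float64(0.8489280608418462), np.float64(0.05203277894016138)) [-0.14752248  0.97099874 -0.74561426]
[232.  96.] 98 scoop x(behind lip),y [60.5 50.7] world [ 0.567 -0.112  0.096]
[227. 298.] 17864 scoop x(behind lip),y [-24.7 -11.6] world [ 0.514 -0.177  0.032]
```

Run:
```python
from h import *
l=np.array([.5364,-.164,.0]); g=np.array([.460,-.3415,0])
s=plan([(*tcp(l+[0.005,0,.10],.6,.05),5),(*tcp(g+[0,0,.10],0,.05),9)],-1);print()
s=plan([(*tcp(g+[0,0,.006],0,.05),5)],-1,s)
```

```text
[[-0.0001,0.0123,-0.0029,0.05,0.0,0.0,-1],[0.0,0.0121,-0.0036,0.05,0.0,0.0,-1],[-0.0001,0.0119,-0.0041,0.049,0.001,0.001,-1],[0.0,0.0116,-0.0048,0.05,0.0,0.0,-1],[0.0,0.0115,-0.0053,0.05,0.0,0.0,-1]]
[[-0.0192,-0.0048,-0.0001,0.067,0.0,0.0,-1],[-0.0193,-0.0048,0.0002,0.066,0.0,0.0,-1],[-0.0192,-0.0048,0.0005,0.067,0.0,0.0,-1],[-0.0193,-0.0048,0.0009,0.067,0.0,0.0,-1],[-0.0192,-0.0046,0.0011,0.066,0.0,0.0,-1]]
[[-0.0193,-0.0046,0.0015,0.067,0.0,0.0,-1],[-0.0192,-0.0045,0.0017,0.067,0.0,0.0,-1],[-0.0193,-0.0044,0.0021,0.066,0.0,0.0,-1],[-0.0192,-0.0042,0.0023,0.067,0.0,0.0,-1]]

[[0.0,0.0,0.0188,0.0,0.0,0.0,-1],[0.0,0.0,0.0188,0.0,0.0,0.0,-1],[0.0,0.0,0.0188,0.0,0.0,0.0,-1],[0.0,0.0,0.0188,0.0,0.0,0.0,-1],[0.0,0.0,0.0188,0.0,0.0,0.0,-1]]
```

Request:
{"op": "jog_arm", "data": {
  "motion": [
    [0, 0.0123, -0.003, 0.05, 0, 0, -1],
    [0, 0.012, -0.0036, 0.05, 0, 0, -1],
    [0, 0.012, -0.004, 0.05, 0, 0, -1],
    [0, 0.0116, -0.0048, 0.05, 0, 0, -1],
    [0, 0.0115, -0.0053, 0.05, 0, 0, -1]
  ]
}}

```text
time_s: 26.75
ee_pos: [0.552, -0.1633, 0.1986]
eef_rot: [2.542, 0.002, 1.62]
force: [-0.0, -0.6, -1.7]
grip_width: 0.0179
grip_force: 45.0
```

Request:
{"op": "jog_arm", "data": {
  "motion": [
    [-0.0192, -0.0048, 0, 0.067, 0, 0, -1],
    [-0.0192, -0.0048, 0.0002, 0.067, 0, 0, -1],
    [-0.0192, -0.0048, 0.0005, 0.067, 0, 0, -1],
    [-0.0192, -0.0048, 0.001, 0.067, 0, 0, -1],
    [-0.0192, -0.0046, 0.001, 0.067, 0, 0, -1]
  ]
}}

```text
time_s: 27.25
ee_pos: [0.5364, -0.261, 0.1848]
eef_rot: [2.878, 0.002, 1.62]
force: [0.1, -0.1, -1.8]
grip_width: 0.0178
grip_force: 45.0
```

Request:
{"op": "jog_arm", "data": {
  "motion": [
    [-0.0192, -0.0046, 0.0015, 0.067, 0, 0, -1],
    [-0.0192, -0.0045, 0.0017, 0.067, 0, 0, -1],
    [-0.0192, -0.0044, 0.002, 0.066, 0, 0, -1],
    [-0.0192, -0.0042, 0.002, 0.065, 0, 0, -1],
    [0, 0, 0, 0, 0, 0, -1]
  ]
}}

```text
time_s: 27.75
ee_pos: [0.5243, -0.3392, 0.1738]
eef_rot: [-3.141, 0.001, 1.619]
force: [-0.8, 0.5, -1.1]
grip_width: 0.0174
grip_force: 45.0
```

Request:
{"op": "jog_arm", "data": {
  "motion": [
    [0, 0, 0, 0, 0, 0, -1],
    [0, 0, 0, 0, 0, 0, -1]
  ]
}}

```text
time_s: 27.95
ee_pos: [0.5242, -0.337, 0.1748]
eef_rot: [3.138, 0.001, 1.621]
force: [-0.7, 0.5, -0.9]
grip_width: 0.0179
grip_force: 45.0
```

Run:
```python
from h import *
print(lip(),ctrl.get_obs()["force"])
g=np.array([.460,-.3415,0]); plan([(*tcp(g+[0,0,.006],0,.05),5)],-1)
im=ctrl.camera("top"); u,v=[int(round(x)) for x in w2px("top",[[.5234,-.1635,.01]])[0]]
c=im[v-20:v+21,u-20:u+21].min(2).astype(int)
for r in c[::2]: print(" ".join("%3d"%x for x in r[::2]))
```

```text
(array([ 0.45954769, -0.3403672 ,  0.09944447]), array([ -55.6185655 , -505.62696161,   84.49024294]), np.float64(0.0031658773167253518), np.float64(0.05046841509760085)) [-0.65328715  0.49711571 -0.9085224 ]
[[-0.0002,0.0001,0.0187,0.001,0.0,0.0,-1],[-0.0003,0.0001,0.0188,0.0,0.0,0.0,-1],[-0.0002,0.0,0.0187,0.001,0.001,0.0,-1],[-0.0003,0.0001,0.0187,0.001,0.0,0.0,-1],[-0.0002,0.0002,0.0188,0.0,0.0,0.0,-1]]
 27  27  27  25  29  28  25  28  15  22  35  34  21  23  28  24  26  26  27  23  30
 26  27  22  24  24  26  38  84 166 196 176 185 210 167  59  18  27  24  28  29  26
 25  25  27  23  25  65 155 133 101 110 121 103  90  92 133 161  47  25  28  29  25
 23  26  22  18 106 196 131 184 200 221 232 202 180 170 119 104 170  53  25  28  28
 26  25  28  71 221 181 218 248 250 249 249 250 249 248 186 138 105 169  52  28  28
 26  24  27 152 183 240 250 249 250 249 249 249 249 249 250 220 137 103 167  24  27
 26  27  80 230 234 249 249 249 249 249 249 249 249 249 249 249 196 111 193  74  24
 27  24 151 202 249 249 249 249 249 249 249 249 249 249 249 249 247 156 113 130  25
 29  29 188 239 2
[... 374 characters left out ...]
 249 249 250 219 161 120  23
 28  28  33 199 211 250 247 249 249 246 244 240 241 241 240 241 249 167 159  41  27
 27  27  20  93 212 222 249 249 249 220 248 189 248 228 246 245 221 173 121  20  22
 27  29  25  34 119 251 250 249 249 247 239 246 232 247 228 231 192 138  33  28  25
 27  22  25  25  30 116 226 243 250 249 249 249 250 249 218 234 152  31  29  23  29
 29  25  25  29  27  26  64 156 246 239 239 235 236 239 188  81  26  25  22  26  28
 28  23  25  26  29  29  25  24  55  78 110 103 100  54  33  24  29  30  24  24  35
 28  23  29  26  26  26  21  27  24  21  22  22  22  22  27  29  26  25  24  42  90
 26  28  22  29  29  27  25  19  23  25  24  28  26  23  27  29  26  27  28  63  57
```

Request:
{"op": "jog_arm", "data": {
  "motion": [
    [0, 0, 0.018, 0.001, 0, 0, -1],
    [0, 0, 0.019, 0.001, 0, 0, -1],
    [0, 0, 0.019, 0.001, 0, 0, -1],
    [0, 0, 0.019, 0, 0, 0, -1],
    [0, 0, 0.016, 0, 0, 0, -1]
  ]
}}

```text
time_s: 28.5
ee_pos: [0.5241, -0.3371, 0.0832]
eef_rot: [-3.141, 0.001, 1.621]
force: [0.2, -0.6, -1.0]
grip_width: 0.0174
grip_force: 45.0
```

Request:
{"op": "jog_arm", "data": {
  "motion": [
    [0, 0, 0.003, 0, 0, 0, -1],
    [0, 0, 0.002, 0, 0, 0, -1],
    [0, 0, 0.002, 0, 0, 0, -1],
    [0, 0, 0.001, 0, 0, 0, -1],
    [0, 0, 0, 0, 0, 0, -1]
  ]
}}

```text
time_s: 29.0
ee_pos: [0.5243, -0.3377, 0.0762]
eef_rot: [-3.141, 0.001, 1.621]
force: [-0.9, -0.1, -0.5]
grip_width: 0.0177
grip_force: 45.0
```

Run:
```python
from h import *
print(lip(),ctrl.get_obs()["force"])
```

```text
(array([ 0.45942272, -0.34104889,  0.00095825]), array([ -83.53882547, -506.27720315,   -9.95578338]), np.float64(-0.00011495161461860803), np.float64(0.050413667009280516)) [-0.89056077 -0.14201585 -0.45690709]
```

Request:
{"op": "jog_arm", "data": {
  "motion": [
    [0, 0, 0.001, 0, 0, 0, -1],
    [0, 0, 0.0005, 0, 0, 0, -1],
    [0, 0, 0, 0, 0, 0, -1]
  ]
}}

```text
time_s: 29.3
ee_pos: [0.5245, -0.3378, 0.0752]
eef_rot: [3.141, 0.001, 1.621]
force: [-2.2, 0.5, 5.4]
grip_width: 0.0177
grip_force: 45.0
```

Request:
{"op": "jog_arm", "data": {
  "motion": [
    [0, 0, 0, 0, 0, 0, -0.5],
    [0, 0, 0, 0, 0, 0, -0.3],
    [0, 0, 0, 0, 0, 0, 0],
    [0, 0, 0, 0, 0, 0, 0],
    [0, 0, 0, 0, 0, 0, 0]
  ]
}}

```text
time_s: 29.8
ee_pos: [0.5242, -0.3376, 0.0741]
eef_rot: [-3.141, 0.001, 1.621]
force: [1.1, 0.2, -0.0]
grip_width: 0.0469
grip_force: 0.0
```

Request:
{"op": "jog_arm", "data": {
  "motion": [
    [0, 0, -0.02, 0, 0, 0, 0],
    [0, 0, -0.04, 0, 0, 0, 0],
    [0, 0, -0.04, 0, 0, 0, 0],
    [0, 0, -0.04, 0, 0, 0, 0],
    [0, 0, 0, 0, 0, 0, 0]
  ]
}}

```text
time_s: 30.3
ee_pos: [0.5257, -0.3385, 0.2203]
eef_rot: [3.135, 0.006, 1.621]
force: [-0.3, -0.1, -0.6]
grip_width: 0.0471
grip_force: 0.0
```

Request:
{"op": "jog_arm", "data": {
  "motion": [
    [0, -0.03, 0, 0, 0, 0, 0],
    [0, -0.03, 0, 0, 0, 0, 0],
    [0, 0, 0, 0, 0, 0, 0],
    [0, 0, 0, 0, 0, 0, 0]
  ]
}}

```text
time_s: 30.7
ee_pos: [0.4643, -0.3407, 0.2142]
eef_rot: [-3.141, 0.001, 1.621]
force: [1.0, -0.3, 0.0]
grip_width: 0.0471
grip_force: 0.0
```

Run:
```python
from h import *
a=cv2.imread("pics/topraw.png").astype(int); b=ctrl.camera("top")[:,:,::-1].astype(int)
# compare the scoop's surroundings with the start in top view; bright (scoop) pixel centroid
for n,i in(("start",a),("now",b)):
    r=i[200:232,335:365]; ys,xs=np.where(r.min(2)>120); print(n,len(xs),xs.mean()+335,ys.mean()+200)
# dish now: high-contrast local centres, and wrist visibility
u,v=[int(round(x)) for x in w2px("top",[[.5234,-.1635,.01]])[0]]
d=np.abs(b-a).max(2)[v-24:v+24,u-24:u+24]; ys,xs=np.where(d>25); print("dish diff",len(xs))
for n,i in(("start",a),("now",b)):
    r=i[v-24:v+24,u-24:u+24]; ys,xs=np.where(r.min(2)>70); print(n,len(xs),xs.min(),xs.max(),ys.min(),ys.max())
```

```text
start 342 348.7046783625731 217.6081871345029
now 154 344.33116883116884 214.53246753246754
dish diff 25
start 1026 7 43 5 40
now 1027 7 43 5 40
```

Request:
{"op": "jog_arm", "data": {
  "motion": [
    [0.04, 0.01, 0, 0, 0, 0, 0],
    [0.045, 0.015, 0, 0, 0, 0, 0],
    [0.045, 0.015, 0, 0, 0, 0, 0],
    [0.045, 0.01, 0, 0, 0, 0, 0],
    [0, 0, 0, 0, 0, 0, 0]
  ]
}}

```text
time_s: 31.25
ee_pos: [0.5069, -0.1586, 0.2139]
eef_rot: [-3.141, -0.0, 1.626]
force: [-0.5, -0.5, -0.2]
grip_width: 0.0472
grip_force: 0.0
```

Request:
{"op": "jog_arm", "data": {
  "motion": [
    [0, 0, 0, 0, 0, 0, 0],
    [0, 0, 0, 0, 0, 0, 0]
  ]
}}

```text
time_s: 31.45
ee_pos: [0.5057, -0.1639, 0.2138]
eef_rot: [-3.141, 0.001, 1.621]
force: [-0.2, -0.5, -0.7]
grip_width: 0.0469
grip_force: 0.0
```

Run:
```python
from h import *
im=ctrl.camera("wrist"); m=ctrl.camera_model("wrist")
u,v=w2px("wrist",[[.5234,-.1635,.0115]],m)[0]; print(u,v)
x0,y0=int(u)-55,int(v)-55; g=im[max(y0,0):y0+110,x0:x0+110].min(2); y0=max(y0,0)
G=cv2.resize(g,None,fx=6,fy=6,interpolation=cv2.INTER_CUBIC); G=cv2.createCLAHE(8,(4,4)).apply(cv2.GaussianBlur(G,(7,7),0))
c=cv2.HoughCircles(G,cv2.HOUGH_GRADIENT,1,40,param1=60,param2=14,minRadius=24,maxRadius=44)
if c is not None:
  for X,Y,r in c[0][:14]:
    P=px2w("wrist",(X+.5)/6-.5+x0,(Y+.5)/6-.5+y0,.0115,m); print(P[:2].round(4),r,"d",round(np.hypot(P[0]-.5234,P[1]+.1635)*1e3,1))
# scoop in the top view, balls left elsewhere
b=ctrl.camera("top"); a=cv2.imread("pics/topraw.png")[:,:,::-1]
r=lambda i:(i[200:232,335:365].min(2)>120)
for i in(a,b): ys,xs=np.where(r(i)); print(len(xs),xs.mean(),ys.mean())
d=((b.min(2)>140)&(a.min(2)<80)).astype(np.uint8); k,_,st,ce=cv2.connectedComponentsWithStats(d[140:255,100:420]); print([(ce[i].round()+[100,140],st[i,4]) for i in range(1,k) if st[i,4]>3])
```

```text
268.82629978959807 169.5435590500084
[ 0.5156 -0.1462] 35.5 d 19.0
[ 0.4943 -0.1656] 35.5 d 29.1
[ 0.4954 -0.181 ] 33.3 d 33.0
[ 0.4963 -0.1299] 36.8 d 43.1
[ 0.5808 -0.1868] 41.1 d 62.0
[ 0.5822 -0.1733] 43.4 d 59.6
[ 0.5805 -0.2001] 40.1 d 67.8
[ 0.5425 -0.223 ] 43.4 d 62.5
[ 0.5671 -0.2059] 42.3 d 60.8
[ 0.5044 -0.2213] 43.4 d 60.8
[ 0.4956 -0.1968] 36.6 d 43.3
[ 0.493  -0.2231] 37.9 d 66.9
[ 0.5783 -0.1466] 36.8 d 57.4
[ 0.517  -0.2256] 43.4 d 62.4
342 13.7046783625731 17.608187134502923
323 13.14860681114551 17.678018575851393
[(array([184., 162.]), np.int32(9)), (array([202., 161.]), np.int32(9)), (array([193., 162.]), np.int32(7)), (array([325., 201.]), np.int32(35))]
```

The analysis finds five ball circles in the dish, all within 44 mm of its centre. The scoop stands upright where it began and the gripper is clear of everything, so I'm handing in.

```bash
python3 -c "
from station import ctrl
print(ctrl.hand_in())"
```

```text
the job is handed in; nothing more can be done
None
```

I tilted the pan, scooped all five balls in one go, tipped them into the dish and stood the scoop back on the bench, then handed in at about 31.5 s; the hand-in returned no verdict. My last camera check put the balls within about 44 mm of the dish's middle.

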